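# Fit the drawer backs and hold the long one to the fence

### The job

Two backs of this plywood drawer box are still to be screwed in: first stand the short back in the narrow bay, upright and flat against the jig's fence, and let go of it, so that it props the partition; then set the long back in the wide bay the same way and press it flat against the fence with a steady push of about 10 N (5 to 18 N will do), like a third hand, while I drive its screws. Finish still holding that push: do not let go of the long back. Leave the spare back, of middle length, and the other things on the bench alone.

Things in the scene. Friction and masses are not known exactly. Their poses are not given: they have to be found in the camera images.
- jig: Assembly jig: plywood baseboard 300 x 400 x 18 mm lying fixed on the bench, in another place and turned up to 0.2 rad each time. Origin: middle of its underside. x points level at the fence, square to it, away from the robot; y runs along the fence, to the left; z up. Four small toggle clamps, drawn back, stand on it outside the box's sides, below 90 mm.
- drawer_box: Half-built drawer box standing on the baseboard, clamped and rigid; origin and axes as the jig. Front panel nearest the robot (inner face at x = -105 mm), right side, partition and left side, all 12 mm plywood, rising 90 mm above the baseboard; sides and partition run along x up to the fence. Open above and towards the fence; no bottom yet.
- fence: Fence: low plywood strip screwed to the baseboard behind the box's open end, rigid; origin and axes as the jig. Its upright flat face, towards the robot, is 90 mm from the origin in +x; it is 38 mm high above the baseboard, 20 mm thick, 300 mm long.
- narrow_seat (a point): Fixed point on top of the baseboard: where the middle of the short back's underside is when it is home against the fence; axes as the jig (x at the fence, y left, z up). The fence's face is 7.5 mm beyond it. The narrow bay, between the right side and the partition, is 98 mm wide and centred on this point.
- wide_seat (a point): The same for the long back: the middle of its underside when it is home, on top of the baseboard, axes as the jig; the fence's face is 7.5 mm beyond it in +x. The wide bay, between partition and left side, is 138 mm wide and centred on this point, which lies 130 mm to +y of narrow_seat.
- short_back_mid (a point): Centre of the short back, a plain loose plywood board 92 mm long (its own y), 15 mm thick (its x), 90 mm high (its z, up), about 80 g; this point is 45 mm above its underside. It starts standing on its long edge on the bench, left of the jig, in a row with its two look-alikes, in any order. It has 3 mm play at each end in the narrow bay. Front and rear faces are alike.
- long_back_mid (a point): Centre of the long back: the same board but 132 mm long (y), 15 mm thick (x), 90 mm high (z), about 115 g; this point is 45 mm above its underside. 3 mm play at each end in the wide bay.
- spare_back_mid (a point): Centre of the spare back: the same board but 112 mm long (y); fits neither bay. To be left standing where it is.
- long_back: The long back itself; origin at the middle of its underside, axes as for its centre.
- short_back: The short back itself; origin at the middle of its underside, axes as for its centre.
- glue: White glue bottle with orange cap, 60 mm across, 170 mm high, left of the row of backs; origin under its middle. Leave alone.
- tape_measure: Yellow and black tape measure, 66 x 36 x 62 mm, standing in the wide bay near the box's front panel, about 155 mm before the fence; origin under its middle. Leave alone.
- try_square: Try square with wooden stock 115 mm and steel blade 150 mm, lying flat left of the row of backs; origin under the stock's middle. Leave alone.
- sanding_block: Cork sanding block 75 x 45 x 32 mm lying in the narrow bay near the box's front panel, about 140 mm before the fence; origin under its middle. Leave alone.
- screw_tub: Grey open tub 84 mm across, 45 mm high, beyond the jig; origin under its middle. Leave alone.
- screwdriver: Screwdriver 210 mm long, lying right of the jig, nearer the robot; its own x runs along it from handle to tip. Leave alone.
- drill_driver: Cordless drill driver standing on its battery, about 210 mm high, at the right of the jig; origin under the battery's middle. Leave alone.
There are look-alikes about, which are no part of the job. What is shaped like the long_back but turquoise is not meant.

How it is judged (in metres and radians):
On the way, in this order (a step that is already met when the one before it is completed fails the run):
1. the short back stands in the narrow bay, upright and flat against the fence, let go (x of short_back_mid in the frame of narrow_seat between -0.004 and 0.004 m and y of short_back_mid in the frame of narrow_seat between -0.008 and 0.008 m and z of short_back_mid in the frame of narrow_seat between 0.04 and 0.0495 m and angle between the x axis of short_back_mid and the x axis of narrow_seat, either way round below 0.06 rad and angle between short_back_mid's own z axis and vertical below 0.06 rad and contact force between the fingers and short_back below 0.2 N and linear speed of short_back below 0.02 m/s), for 0.3 s.
2. the long back is held in the wide bay, flat against the fence, with 5 to 18 N (x of long_back_mid in the frame of wide_seat between -0.004 and 0.004 m and y of long_back_mid in the frame of wide_seat between -0.008 and 0.008 m and z of long_back_mid in the frame of wide_seat between 0.04 and 0.0495 m and angle between the x axis of long_back_mid and the x axis of narrow_seat, either way round below 0.06 rad and angle between long_back_mid's own z axis and vertical below 0.06 rad and contact force between long_back and fence between 5 and 18 N and contact force between the fingers and long_back above 3 N), for 1.5 s.
At the end, for the whole second after the job is handed in: The robot still pushes the long back against the fence with 5 to 18 N; the short back stands free. Both are within 8 mm of the middle of their bays, undersides at most 4.5 mm off the baseboard, within 0.06 rad of upright and of square to the fence, and within 4 mm of it (all of step 2 and x of short_back_mid in the frame of narrow_seat between -0.004 and 0.004 m and y of short_back_mid in the frame of narrow_seat between -0.008 and 0.008 m and z of short_back_mid in the frame of narrow_seat between 0.04 and 0.0495 m and angle between the x axis of short_back_mid and the x axis of narrow_seat, either way round below 0.06 rad and angle between short_back_mid's own z axis and vertical below 0.06 rad and contact force between the fingers and short_back below 0.2 N); the arm keeps its last pose, push and grip.
It fails at once if the spare back or a bystander is moved more than 30 mm (distance of any of spare_back_mid, glue, tape_measure, try_square, sanding_block, screw_tub, screwdriver, drill_driver from where it was at the start of the episode above 0.03 m).
It also fails if it takes over 72 s, if anything falls off the work surface, if the arm or the gripper's body presses on something with over 40 N, if the wrist force passes 120 N, or if a joint passes its speed limit or range.

### The arm

A 6-joint arm with a two-finger parallel gripper is mounted at the origin on the work surface. World frame = base frame: x ahead of the robot, y to its left, z up, the work surface at z = 0. Lengths are in m, angles in degrees, forces in N, time in s.
With the tool pointing down it reaches from about 0.4 to 0.825 m from the base axis. Payload 7 kg.
Tool frame: the origin (TCP) lies midway between the tips of the shut fingers; the grasp point (between the pads) lies 19 mm behind it (ctrl.grasp_offset is the distance from the TCP to the grasp point, in m); z points along the fingers, x is the direction in which the jaws open and shut, and the axes are right-handed (so a half turn about z gives the same grasp; the last joint's range is limited). The gripper opens to 88 mm and grips with 3 to 60 N. Pads are 19 mm wide; open, the fingers measure 130 mm over their backs; the gripper's body (78 mm by 193 mm) begins 47 mm behind the grasp point.
Start: joints at [82.111, 20.546, 0.682, 0, -70.136, -16.507], TCP at [0.279, 0.615, 0.187] pointing down, gripper open.
Joint ranges: [-176.03, 176.03], [-82.01, 121.73], [-58.28, 71.71], [-173.87, 95.51], [-174.79, -0.11], [-173.66, 173.66]. Speed limits (degrees/s): [136.94, 136.94, 172.46, 180, 180, 180].

### API

Orientations are given as [roll, pitch, yaw] about the fixed x, y, z axes, in that order (R = Rz(yaw) Ry(pitch) Rx(roll)).
In Python, from plant import sensors, snapshot, order, ctrl gives the robot as it stands.
- The arm moves only by the tool send_rows, never from a script. Its argument "commands" is a list of rows, each a list of 3 entries, a list of its own where there are three numbers: the closure, from 0 (fully open) to 1 (shut), then the shift along the world's x, y, z in units of 0.25 m (1.0 is 0.25 m), then the turn, a rotation vector about the world's x, y, z in units of 360 degrees (1.0 is 360 degrees). In form: [[hand, [x, y, z], [ax, ay, az]], ...]. A call has 1 to 12 rows; each row shifts and turns the pose as measured when the row begins; what a row does not reach is not made up. A row lasts 1/10 s, in which the tool goes at most 50 mm and 8.59 degrees, less where a joint would pass 70% of its speed; a pose out of reach is approached as far as the arm can. A call with a number of a shift or a turn outside -1 to 1 is refused whole. A call with a gripper value outside its range is refused whole. The fingers move at their own pace and stop on an object; the grip force is fixed at half the most. Time passes only in rows, so rows that do not move let the fingers close. It gives the time, the measured TCP pose, the force and the opening at its end, in the units of the state.
- sensors.get_obs(): the state, without advancing time (a new reading comes with each control period).
- snapshot(name): name is "scene" or "top"; returns a dict with "color" (420x560x3 uint8, blue, green, red), "z_map" (420x560 float32, m along the optical axis (not along the pixel's ray), 0 where there is no reading), "mtx" (3x3 intrinsics, pixels), "xyz" and "attitude" of the camera in the world. Camera axes: x right, y down, z forward; pixel columns grow to the right and rows downward; lengths in m; the calibration is good to about 2 mm. A picture is of the moment at which its call begins.
- order.close_job(): hands the job in, once; it reports no verdict.
The state is a dict: "clock": time; "joint_pos": joint angles; "qvel": joint speeds; "tau": joint torques, N m; "tool_pos": TCP position; "orientation": TCP orientation; "force": force on the tool from outside, world axes, zero at the start; "moment": the same for the moment, N m; "opening": finger opening in m.
Only numpy, scipy, OpenCV 4.12 (cv2) and the standard library are available. Lean on these libraries where they do the work, as an engineer would, in place of code of your own. Each camera call takes 0.05 s, during which the arm holds its last target.

## Working session

There is one attempt and no reset: what is moved stays moved. The work goes in short steps, Python scripts to look and compute and a tool call to move; the robot and the scene stay as the last step left them, time stands still between calls to the robot, and variables do not carry over. Pictures are saved under pics/ and viewed, and the job is handed in when it is done.

Besides the shell and the picture viewer there is one more tool, called after "Request:" by a JSON object that holds its "method" and its "body", one argument or row to a line. send_rows: Moves the arm, as the interface text tells. Its arguments: {"type":"object","properties":{"commands":{"type":"array","items":{"type":"array"}}},"required":["commands"]}

```bash
mkdir -p pics; ls; python3 - <<'E'
from plant import sensors, snapshot, order, ctrl
import cv2,numpy as np
print(sensors.get_obs()); print(ctrl.grasp_offset)
for n in("scene","top"):
    s=snapshot(n); cv2.imwrite(f"pics/{n}0.png",s["color"]); print(n,s["mtx"],s["xyz"],s["attitude"])
    np.savez(f"{n}0.npz",**s)
E
```

```text
pics
{'clock': 0.0, 'joint_pos': array([ 8.21101044e+01,  2.05901295e+01,  6.33638340e-01, -2.11294217e-02,
       -7.01361644e+01, -1.65074736e+01]), 'qvel': array([ 0.06690847, -0.00152973, -0.02321554,  0.01077639,  0.03344443,
       -0.02441929]), 'tau': array([-7.85475295e-04, -5.82718956e+01,  2.93055832e+01,  6.99716449e+00,
        6.88796034e-03, -1.61645589e-04]), 'tool_pos': array([0.27860406, 0.61420332, 0.18593328]), 'orientation': array([-1.79992715e+02, -9.44809482e-02, -1.14404571e+02]), 'force': array([ 0.4691624 , -0.18206396, -0.07499396]), 'moment': array([-0.03193182,  0.02368644,  0.00953898]), 'opening': 0.08771840906970356}
0.0188
scene [[492.05694584   0.         277.04928865]
 [  0.         492.05694584 201.57920479]
 [  0.           0.           1.        ]] [1.24044065 0.42300596 1.44628392] [-147.72443984    0.5228793   120.9484249 ]
top [[470.33342771   0.         284.07209479]
 [  0.         470.33342771 207.07951128]
 [  0.           0.           1.        ]] [ 0.33088495 -0.0208054   1.26409418] [-172.32512551   -0.24123344  -88.6875593 ]
```

View pics/scene0.png

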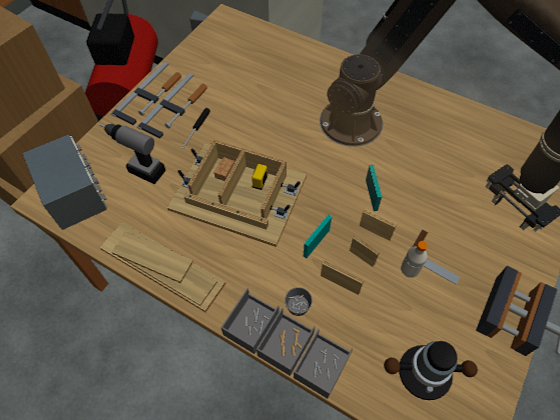

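View pics/top0.png

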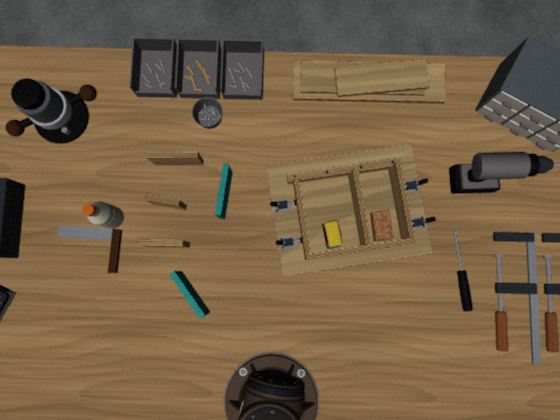

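Top view: three plywood boards stand at (176,158), (165,200) and (163,243). The turquoise look-alikes are at (223,190) and (190,293), and the box is at (355,210). Next I measure lengths and the jig pose.

```bash
cat > h.py <<'E'
import numpy as np,cv2
from scipy.spatial.transform import Rotation as R
def cloud(s):
    z=s["z_map"];h,w=z.shape;u,v=np.meshgrid(np.arange(w),np.arange(h));K=s["mtx"]
    p=np.stack([(u-K[0,2])/K[0,0]*z,(v-K[1,2])/K[1,1]*z,z],-1)
    Rm=R.from_euler("xyz",s["attitude"],degrees=True).as_matrix()
    return p@Rm.T+s["xyz"]
def proj(s,P):
    Rm=R.from_euler("xyz",s["attitude"],degrees=True).as_matrix()
    c=(np.atleast_2d(P)-s["xyz"])@Rm; K=s["mtx"]
    return np.c_[c[:,0]/c[:,2]*K[0,0]+K[0,2],c[:,1]/c[:,2]*K[1,1]+K[1,2]]
E
python3 - <<'E'
from h import *
for n in("top","scene"):
    s=dict(np.load(n+"0.npz"));P=cloud(s);z=P[...,2]
    rgb=s["color"]
    print(n,"table z",np.median(z[300:330,100:200]) if n=="top" else np.median(z[320:340,180:200]))
    m=((z>0.078)&(z<0.1)&(s["z_map"]>0)).astype(np.uint8)
    k,l,st,c=cv2.connectedComponentsWithStats(m)
    for i in range(1,k):
        if st[i,4]<25: continue
        q=P[l==i]; 
        r=cv2.minAreaRect((q[:,:2]*1000).astype(np.float32))
        print(st[i,4],c[i].round(),"z",np.median(q[:,2]).round(4),"rect",np.round(r[0],1),np.round(r[1],1),round(r[2],1),np.median(rgb[l==i],0))
s=dict(np.load("top0.npz"))
cv2.imwrite("pics/crop_row.png",cv2.resize(s["color"][140:330,40:250],None,fx=3,fy=3,interpolation=cv2.INTER_CUBIC))
cv2.imwrite("pics/crop_jig.png",cv2.resize(s["color"][135:285,255:445],None,fx=4,fy=4,interpolation=cv2.INTER_CUBIC))
E
```

```text
top table z 0.0005323664615554113
479 [519. 110.] z 0.0883 rect [ 774.4 -620.5] [264.5 123.5] 25.0 [84. 93. 97.]
71 [85. 90.] z 0.0802 rect [787.4 505.2] [26.6 28.4] 63.8 [17. 28. 50.]
367 [ 56. 113.] z 0.0896 rect [728. 586.] [ 76.1 103.4] 54.5 [102.  97.  97.]
73 [ 11. 126.] z 0.0805 rect [686.9 689.1] [25.8 28.9] 50.7 [17. 28. 49.]
367 [172. 155.] z 0.0898 rect [617.3 267.6] [ 16.7 132.6] 1.7 [ 66.  99. 127.]
179 [401. 201.] z 0.0891 rect [ 512.6 -317.6] [192.2   3.5] 10.0 [36. 58. 74.]
348 [222. 190.] z 0.0901 rect [530.9 135.8] [ 15.6 133. ] 83.1 [115. 123.  30.]
54 [474. 177.] z 0.0875 rect [ 577.7 -509. ] [44.  20.2] 49.5 [10.5 11.  11. ]
122 [358. 208.] z 0.0891 rect [ 493.4 -209. ] [192.9   2.2] 10.0 [38. 60. 77.]
489 [  3. 210.] z 0.088 rect [448.3 681.6] [199.7  21.3] 4.6 [23. 22. 22.]
25 [425. 181.] z 0.0831 rect [ 566.2 -381.2] [10.5 13.1] 46.3 [19. 28. 33.]
236 [162. 200.] z 0.0902 rect [500.6 287.6] [93.6 15.4] 81.0 [ 64.  96. 124.]
86 [110. 217.] z 0.0874 rect [457.6 420.2] [27.8 60.3] 76.9 [57.  61.  63.5]
267 [334. 233.] z 0.0805 rect [ 426.5 -148. ] [64.7 34.5] 13.
[... 984 characters left out ...]
]
212 [318. 231.] z 0.0878 rect [534.4 136.7] [ 16.9 134.3] 83.0 [126. 135.   0.]
171 [366. 245.] z 0.088 rect [505.5 288.7] [92.5 18.5] 81.9 [ 70. 108. 136.]
82 [413. 262.] z 0.0886 rect [485.6 438.3] [29.4 58.7] 2.5 [61.  67.5 70. ]
267 [343. 272.] z 0.088 rect [622.  267.7] [ 19.9 132.5] 2.2 [ 72. 110. 139.]
1093 [503. 297.] z 0.0871 rect [453.9 704.8] [202.1  48.9] 0.1 [56. 52. 48.]
1175 [539. 315.] z 0.0872 rect [451.9 807.6] [203.8  50. ] 0.1 [55. 51. 47.]
282 [426. 372.] z 0.0884 rect [757.  593.4] [102.7  72.8] 70.7 [136.5 130.5 124.5]
46 [393. 364.] z 0.0803 rect [794.  506.3] [18.9 24.8] 51.3 [21.  39.5 65. ]
51 [471. 367.] z 0.0807 rect [692.4 691.9] [24.5 26. ] 45.2 [20. 37. 63.]
```

View pics/crop_row.png

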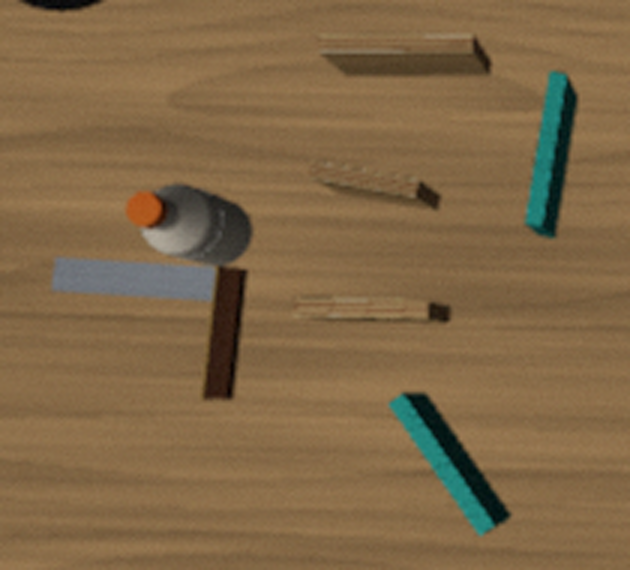

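View pics/crop_jig.png

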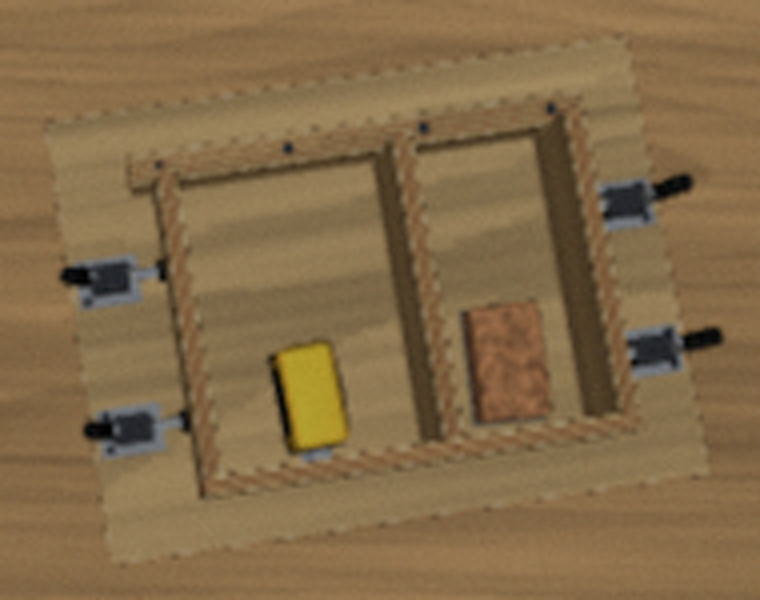

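Candidates in the top view (pixel, measured length):

| Board | Pixel | Length | Colour |
|---|---|---|---|
| long back | (172,155) | 132.6 mm | plywood |
| short back | (162,200) | 93 mm | plywood |
| spare back | (161,243) | 113 mm | plywood |
| look-alike | (222,190) | 133 mm | turquoise |
| look-alike | (188,295) | 132 mm | turquoise |

The close crop agrees, so I choose the short back at (162,200) first and the long back at (172,155) second. Next is the jig pose.

```bash
python3 - <<'E'
from h import *
for n in("top","scene"):
    s=dict(np.load(n+"0.npz"));P=cloud(s)
    reg=(P[...,0]>.35)&(P[...,0]<.68)&(P[...,1]>-.45)&(P[...,1]<.03)&(s["z_map"]>0)
    z=P[...,2]
    m=reg&(z>.101)&(z<.113)
    q=P[m]; print(n,m.sum(),"ztop",np.median(q[:,2]))
    # yaw: maximise sharpness
    best=None
    for a in np.arange(4,16,.1):
        c,si=np.cos(np.radians(a)),np.sin(np.radians(a))
        yy=-q[:,0]*si+q[:,1]*c; xx=q[:,0]*c+q[:,1]*si
        h=np.histogram(yy,bins=np.arange(-.6,.2,.002))[0]+0.; v=(h**2).sum()
        h=np.histogram(xx,bins=np.arange(.2,.8,.002))[0]+0.; v+=(h**2).sum()
        if best is None or v>best[0]: best=(v,a)
    a=best[1];print("yaw",a)
    c,si=np.cos(np.radians(a)),np.sin(np.radians(a))
    yy=-q[:,0]*si+q[:,1]*c; xx=q[:,0]*c+q[:,1]*si
    x0=np.percentile(xx,2)
    w=xx>x0+.03
    h,e=np.histogram(yy[w],bins=np.arange(-.6,.1,.002))
    print("walls y",[(round(float(b)*1000),int(k)) for b,k in zip(e,h) if k>2])
    for lo,hi in((-.6,.2),):
        h,e=np.histogram(xx,bins=np.arange(.2,.7,.002)); print("front x",[(round(float(b)*1000),int(k)) for b,k in zip(e,h) if k>15])
    # fence top z~.056
    f=P[reg&(z>.050)&(z<.062)]; fx=f[:,0]*c+f[:,1]*si
    h,e=np.histogram(fx,bins=np.arange(.2,.7,.002)); print("fence x",[(round(float(b)*1000),int(k)) for b,k in zip(e,h) if k>8])
    b=P[reg&(z>.012)&(z<.024)]; r=cv2.minAreaRect((b[:,:2]*1000).astype(np.float32)); print("base",r,np.median(b[:,2]))
E
```

```text
top 1752 ztop 0.10820822420737453
yaw 10.099999999999978
walls y [(-416, 12), (-414, 44), (-412, 57), (-410, 53), (-408, 52), (-406, 56), (-404, 82), (-402, 28), (-306, 7), (-304, 50), (-302, 58), (-300, 56), (-298, 52), (-296, 67), (-294, 66), (-292, 12), (-156, 4), (-154, 59), (-152, 53), (-150, 58), (-148, 53), (-146, 58), (-144, 60)]
front x [(338, 18), (340, 91), (342, 87), (344, 91), (346, 86), (348, 90), (350, 78), (464, 16), (492, 17)]
fence x [(338, 9), (364, 12), (366, 9), (368, 14), (374, 10), (376, 11), (378, 11), (380, 10), (384, 12), (386, 10), (388, 12), (390, 11), (392, 10), (394, 12), (396, 10), (398, 11), (400, 9), (404, 9), (406, 11), (408, 10), (410, 12), (412, 9), (414, 9), (418, 12), (420, 14), (422, 10), (426, 10), (428, 15), (430, 10), (546, 90), (548, 59), (550, 71), (552, 70), (554, 82), (556, 78), (558, 84), (560, 94), (562, 72), (564, 85), (566, 25)]
base ((498.5320739746094, -194.39031982421875), (300.60931396484375, 401.4941101074219), 9.955615997314453) 0.01849886600178874
scene 838 ztop 0.10614701922858416
yaw 10.299999999999978
walls y [(-418, 9), (-416, 13), (-414, 24), (-412, 28), (-410, 17), (-408, 32), (-406, 24), (-404, 25), (-402, 5), (-308, 5), (-306, 20), (-304, 24), (-302, 20), (-300, 24), (-298, 26), (-296, 37), (-294, 14), (-292, 4), (-158, 4), (-156, 24), (-154, 21), (-152, 30), (-150, 27), (-148, 26), (-146, 28), (-144, 16)]
front x [(342, 27), (344, 24), (346, 31), (348, 28), (350, 33), (352, 48), (354, 48), (356, 19)]
fence x [(350, 14), (352, 34), (354, 33), (356, 11), (398, 11), (412, 9), (428, 14), (548, 20), (550, 35), (552, 48), (554, 41), (556, 48), (558, 38), (560, 45), (562, 31), (564, 48), (566, 28), (568, 47), (570, 38), (572, 9)]
base ((505.33087158203125, -192.47259521484375), (302.96783447265625, 402.1985168457031), 9.652182579040527) 0.017266110710393745
```

```bash
python3 - <<'E'
from h import *
for n,lo in(("top",.086),("scene",.083)):
    s=dict(np.load(n+"0.npz"));P=cloud(s)
    for nm,x,y in(("short",.502,.288),("long",.619,.268),("spare",.394,.284)):
        m=(abs(P[...,0]-x)<.04)&(abs(P[...,1]-y)<.09)&(P[...,2]>lo)&(P[...,2]<.095)
        q=P[m][:,:2]*1000; r=cv2.minAreaRect(q.astype(np.float32)); 
        d=q-q.mean(0); w,v=np.linalg.eigh(d.T@d); v=v[:,1]; 
        print(n,nm,q.mean(0).round(1),np.round(r[0],1),np.round(r[1],1),"yaw",round((np.degrees(np.arctan2(v[1],v[0]))%180)-90,1))
E
```

```text
top short [500.6 287.8] [500.7 288.1] [92.6 15.3] yaw -8.7
top long [617.7 267.6] [617.2 267.7] [ 16.1 132.5] yaw 1.3
top spare [392.6 282.9] [392.3 283.7] [ 15.2 113.1] yaw 0.6
scene short [505.9 288.9] [505.5 288.7] [92.5 18.5] yaw -9.0
scene long [622.7 269. ] [621.8 267.2] [ 19.8 131.5] yaw 1.9
scene spare [398.  284.8] [398.5 284.5] [ 20.6 110.9] yaw 0.1
```

Request:
{"method": "send_rows", "body": {
  "commands": [
    [0,[0,0,0.15],[0,0,-0.022]],
    [0,[0.05,0,0.15],[0,0,-0.022]],
    [0,[0.1,-0.1,0],[0,0,-0.022]],
    [0,[0.1,-0.15,0],[0,0,-0.022]],
    [0,[0.1,-0.15,0],[0,0,-0.022]],
    [0,[0.1,-0.15,0],[0,0,-0.022]],
    [0,[0.1,-0.15,0],[0,0,-0.022]],
    [0,[0.1,-0.15,0],[0,0,-0.022]],
    [0,[0.1,-0.15,0],[0,0,-0.022]],
    [0,[0,0,0],[0,0,0]]
  ]
}}

```text
clock: 1.1
tool_pos: [0.4683, 0.3529, 0.2573]
orientation: [-179.8, -0.6, 171.6]
force: [0.5, 0.2, -0.5]
opening: 0.0879
```

Request:
{"method": "send_rows", "body": {
  "commands": [
    [0,[0.06,-0.13,0],[0,0.0016,0]],
    [0,[0.05,-0.13,0],[0,0,0]],
    [0,[0,0,0],[0,0,0]],
    [0,[0,0,0],[0,0,0]]
  ]
}}

```text
clock: 1.5
tool_pos: [0.4963, 0.2843, 0.2558]
orientation: [-179.6, -1.3, 171.5]
force: [-0.7, -0.9, -0.2]
opening: 0.0877
```

```bash
python3 -c "
from plant import sensors
o=sensors.get_obs();print(o['tool_pos'],o['orientation'],o['joint_pos'])"
```

```text
[0.49634936 0.28432492 0.255808  ] [-179.61220477   -1.32944165  171.48735485] [ 48.69199822   9.62967519  -4.793269    -0.93271125 -76.62493388
 -56.97608241]
```

Request:
{"method": "send_rows", "body": {
  "commands": [
    [0,[0.022,0.014,-0.12],[0.0011,-0.0036,0]],
    [0,[0,0,-0.16],[0,0,0]],
    [0,[0,0,-0.16],[0,0,0]],
    [0,[0,0,-0.16],[0,0,0]],
    [0,[0,0,0],[0,0,0]],
    [0,[0,0,0],[0,0,0]]
  ]
}}

```text
clock: 2.1
tool_pos: [0.5008, 0.2928, 0.1034]
orientation: [179.6, 0.1, 171.9]
force: [0.1, 1.0, 0.7]
opening: 0.088
```

```bash
python3 -c "
from plant import sensors,snapshot
import cv2
o=sensors.get_obs();print(o['tool_pos'],o['orientation'],o['joint_pos'])
s=snapshot('scene');cv2.imwrite('pics/s1.png',cv2.resize(s['color'][120:320,260:480],None,fx=3,fy=3))"
```

```text
[0.50083081 0.29282245 0.10336628] [1.79597921e+02 1.04704811e-01 1.71857595e+02] [ 49.5224388   15.38612695 -18.32732422  -0.15289483 -55.89090961
 -57.57917471]
```

View pics/s1.png

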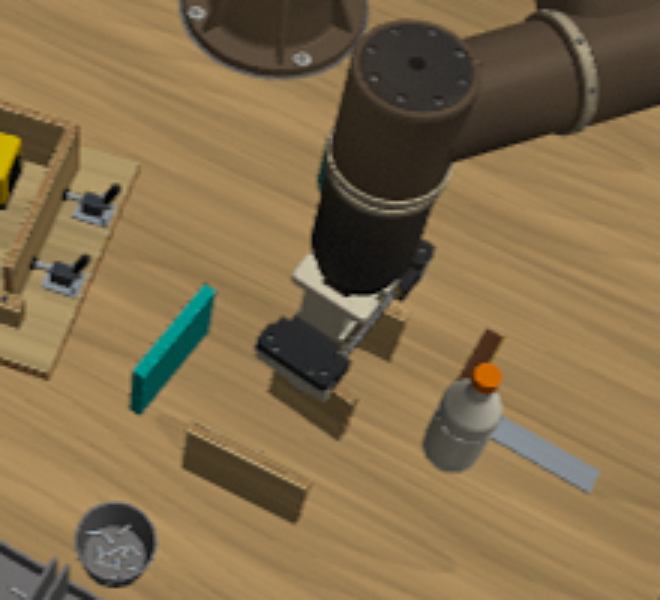

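Request:
{"method": "send_rows", "body": {
  "commands": [
    [0,[0.004,-0.018,-0.08],[0,0,-0.0016]],
    [0,[0,0,-0.08],[0,0,0]],
    [0,[0,0,-0.05],[0,0,0]],
    [0,[0,0,0],[0,0,0]]
  ]
}}

```text
clock: 2.55
tool_pos: [0.5059, 0.2938, 0.0585]
orientation: [179.0, 0.6, 171.4]
force: [0.6, -0.3, 0.4]
opening: 0.0876
```

Request:
{"method": "send_rows", "body": {
  "commands": [
    [0,[-0.01,-0.02,-0.05],[-0.002,0.0014,0]],
    [0,[0,0,0],[0,0,0]],
    [0,[0,0,0],[0,0,0]]
  ]
}}

```text
clock: 2.85
tool_pos: [0.505, 0.2902, 0.0484]
orientation: [179.6, 0.3, 171.5]
force: [-0.1, 0.3, 1.0]
opening: 0.0878
```

```bash
python3 -c "
from plant import sensors,snapshot
for i in range(4):
  o=sensors.get_obs();print(o['tool_pos'],o['orientation'],o['force']);s=snapshot('scene')"
```

```text
[0.50496692 0.29024163 0.04839518] [179.63591692   0.32649616 171.47146984] [-0.07961109  0.28320725  0.95278343]
[0.50471044 0.29005716 0.04819724] [179.65352311   0.30372215 171.46211321] [0.05351502 0.05950234 0.71331006]
[0.50467742 0.29004235 0.04817731] [179.64632059   0.30258579 171.45604353] [ 0.36820105 -0.16494974  0.51792594]
[0.50464893 0.2899996  0.04812901] [179.64449611   0.30209996 171.455619  ] [-0.96787898  0.00918274 -0.76436636]
```

Request:
{"method": "send_rows", "body": {
  "commands": [
    [1,[0,0,0],[-0.001,0.0008,0]],
    [1,[0,0,0],[0,0,0]],
    [1,[0,0,0],[0,0,0]],
    [1,[0,0,0],[0,0,0]],
    [1,[0,0,0],[0,0,0]],
    [1,[0,0,0],[0,0,0]],
    [1,[0,0,0],[0,0,0]],
    [1,[0,0,0],[0,0,0]]
  ]
}}

```text
clock: 3.85
tool_pos: [0.5048, 0.2902, 0.0486]
orientation: [-180.0, 0.1, 171.5]
force: [-0.8, 0.1, -0.6]
opening: 0.0291
```

Request:
{"method": "send_rows", "body": {
  "commands": [
    [1,[0,0,0],[0,0,0]],
    [1,[0,0,0],[0,0,0]],
    [1,[0,0,0],[0,0,0]],
    [1,[0,0,0],[0,0,0]],
    [1,[0,0,0],[0,0,0]]
  ]
}}

```text
clock: 4.35
tool_pos: [0.5048, 0.2902, 0.0486]
orientation: [-180.0, 0.1, 171.5]
force: [-0.5, 0.5, -1.3]
opening: 0.0137
```

Request:
{"method": "send_rows", "body": {
  "commands": [
    [1,[0,0,0.1],[0,0,0]],
    [1,[0,0,0.15],[0,0,0]],
    [1,[0,0,0.15],[0,0,0]],
    [1,[0,0,0.15],[0,0,0]],
    [1,[0,0,0.05],[0,0,0]],
    [1,[0,0,0],[0,0,0]]
  ]
}}

```text
clock: 4.95
tool_pos: [0.5023, 0.2878, 0.202]
orientation: [-179.7, -0.1, 171.4]
force: [0.1, 0.4, -0.6]
opening: 0.0134
```

```bash
python3 - <<'E'
from plant import sensors,snapshot
import cv2
from h import *
o=sensors.get_obs();print(o['tool_pos'],o['orientation'],o['opening'])
for n in("top","scene"):
    s=snapshot(n);np.savez(n+"1.npz",**s);cv2.imwrite(f'pics/{n}1.png',s["color"])
    print(proj(s,o['tool_pos']))
E
```

```text
[0.50232163 0.28778957 0.20197905] [-1.79702454e+02 -1.34901287e-01  1.71411873e+02] 0.013429658003417007
[[148.87322244 191.68690604]]
[[371.98766361 225.44425685]]
```

View pics/top1.png

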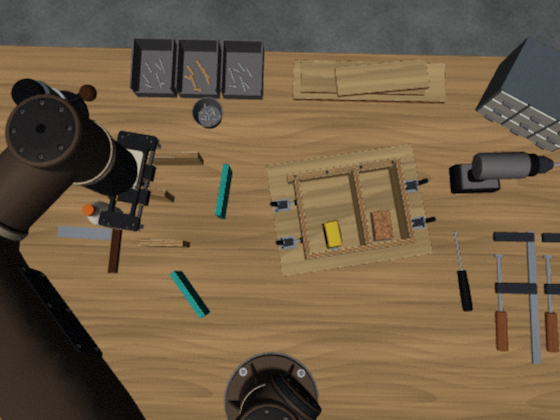

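View pics/scene1.png

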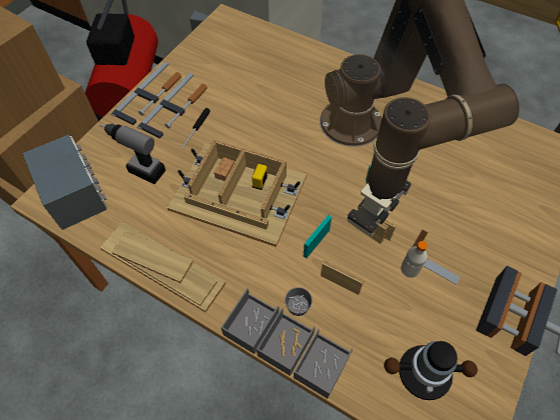

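```bash
cat >> h.py <<'E'
def held(s,o,L,show=None):
    # board in hand: points in tool-yaw frame; +x face seen by scene camera
    P=cloud(s); yaw=np.radians(o['orientation'][2]-180); c,si=np.cos(yaw),np.sin(yaw)
    d=P-o['tool_pos']; X=d[...,0]*c+d[...,1]*si; Y=-d[...,0]*si+d[...,1]*c; Z=d[...,2]
    m=(abs(X-.007)<.016)&(abs(Y)<L/2+.02)&(Z<.045)&(Z>-.055)&(s["z_map"]>0)
    return X,Y,Z,m
E
python3 - <<'E'
from plant import sensors
from h import *
o=sensors.get_obs()
s=dict(np.load("scene1.npz"))
X,Y,Z,m=held(s,o,.092)
f=m&(Z<-.004)&(Z>-.038)
A=np.c_[Y[f],Z[f],np.ones(f.sum())]; k=np.linalg.lstsq(A,X[f],rcond=None)[0]
print(f.sum(),"face X=",k, "resid",np.std(A@k-X[f]))
print("Y range",np.percentile(Y[f],[0,1,50,99,100])," Z range",np.percentile(Z[m&(abs(Y)<.03)],[0,2,98]))
for zz in np.arange(-.05,.05,.01):
    r=m&(abs(Z-zz)<.005); print(round(zz,3),r.sum(), (Y[r].min().round(4),Y[r].max().round(4),X[r].min().round(4),X[r].max().round(4)) if r.sum() else"")
img=s["color"].copy(); img[f]=(0,0,255); cv2.imwrite("pics/h1.png",cv2.resize(np.hstack([s["color"][180:260,330:430],img[180:260,330:430]]),None,fx=4,fy=4,interpolation=0))
E
```

```text
63 face X= [-0.12469766  0.00437836  0.01156528] resid 0.0030077829935139856
Y range [0.01574296 0.01616699 0.03128797 0.04469505 0.04500233]  Z range [-0.0514597  -0.04757479  0.04334487]
-0.05 14 (np.float64(-0.0434), np.float64(0.0441), np.float64(0.0034), np.float64(0.0084))
-0.04 16 (np.float64(0.0139), np.float64(0.0441), np.float64(-0.0053), np.float64(0.0099))
-0.03 20 (np.float64(0.0157), np.float64(0.045), np.float64(-0.0008), np.float64(0.0108))
-0.02 20 (np.float64(0.0174), np.float64(0.0444), np.float64(-0.0042), np.float64(0.0108))
-0.01 16 (np.float64(0.0164), np.float64(0.0444), np.float64(-0.006), np.float64(0.0117))
0.0 22 (np.float64(0.0169), np.float64(0.0446), np.float64(-0.0057), np.float64(0.0097))
0.01 18 (np.float64(0.0169), np.float64(0.0442), np.float64(0.0006), np.float64(0.011))
0.02 18 (np.float64(0.0189), np.float64(0.0452), np.float64(0.0015), np.float64(0.0111))
0.03 19 (np.float64(0.0203), np.float64(0.045), np.float64(-0.0023), np.float64(0.0104))
0.04 43 (np.float64(0.009), np.float64(0.0459), np.float64(-0.0039), np.float64(0.0126))
```

View pics/h1.png

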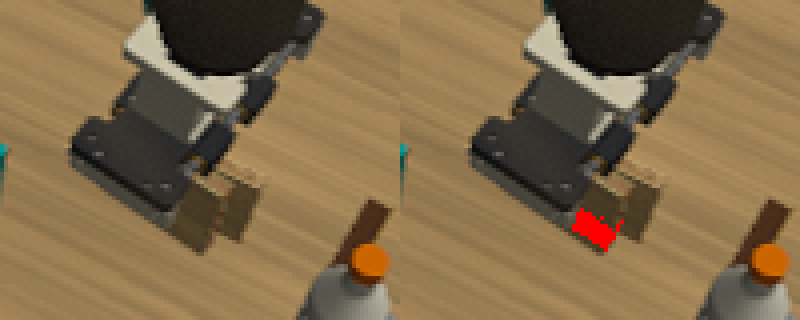

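Request:
{"method": "send_rows", "body": {
  "commands": [
    [1,[0.0,-0.1,0.05],[0,0,0.0032]],
    [1,[0.016,-0.16,0],[0,0,0.0032]],
    [1,[0.016,-0.16,0],[0,0,0.0032]],
    [1,[0.016,-0.16,0],[0,0,0.0032]],
    [1,[0.016,-0.16,0],[0,0,0.0032]],
    [1,[0.016,-0.16,0],[0,0,0.0032]],
    [1,[0.016,-0.16,0],[0,0,0.0032]],
    [1,[0.016,-0.16,0],[0,0,0.0032]],
    [1,[0.016,-0.16,0],[0,0,0.0032]],
    [1,[0.016,-0.16,0],[0,0,0.0032]],
    [1,[0.016,-0.1,0],[0,0,0.0032]],
    [1,[0,0,0],[0,0,0]]
  ]
}}

```text
clock: 6.25
tool_pos: [0.5291, -0.14, 0.1887]
orientation: [-179.0, -2.1, -175.3]
force: [0.2, 0.5, -1.7]
opening: 0.0137
```

Request:
{"method": "send_rows", "body": {
  "commands": [
    [1,[0.04,-0.12,0.03],[0.0014,-0.003,0.005]],
    [1,[0.04,-0.12,0.02],[0.0014,-0.003,0.005]],
    [1,[0.04,-0.12,0],[0,0,0.005]],
    [1,[0.03,-0.08,0],[0,0,0]],
    [1,[0,0,0],[0,0,0]],
    [1,[0,0,0],[0,0,0]]
  ]
}}

```text
clock: 6.85
tool_pos: [0.5626, -0.2519, 0.1899]
orientation: [179.9, -0.7, -169.7]
force: [0.4, 0.4, -0.8]
opening: 0.0134
```

Request:
{"method": "send_rows", "body": {
  "commands": [
    [1,[0.024,-0.017,-0.04],[0,-0.0019,0]],
    [1,[0,0,-0.03],[0,0,0]],
    [1,[0,0,0],[0,0,0]],
    [1,[0,0,0],[0,0,0]]
  ]
}}

```text
clock: 7.25
tool_pos: [0.5667, -0.2525, 0.1692]
orientation: [179.9, -0.3, -169.6]
force: [-0.2, -0.1, -0.1]
opening: 0.0135
```

```bash
python3 - <<'E'
from plant import sensors,snapshot
import cv2
from h import *
for n in("top","scene"):
    s=snapshot(n);np.savez(n+"2.npz",**s)
    c=s["color"]; c=c[110:270,130:330] if n=="scene" else c[130:290,260:460]
    cv2.imwrite(f'pics/{n}2.png',cv2.resize(c,None,fx=3.7,fy=3.7,interpolation=cv2.INTER_CUBIC))
o=sensors.get_obs();print(o['tool_pos'],o['orientation'],o['opening'])
E
```

```text
[ 0.56694406 -0.25272422  0.16948526] [ 179.88425461   -0.23650654 -169.63258324] 0.013308025837645837
```

View pics/top2.png

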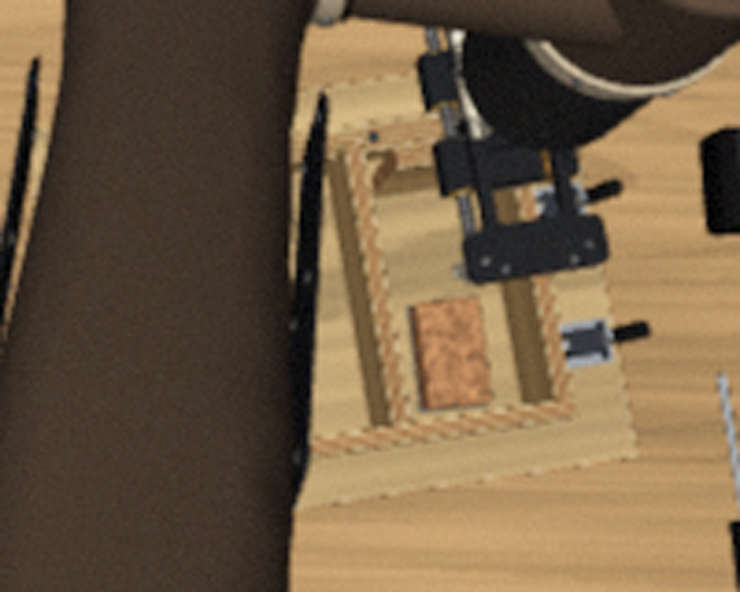

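View pics/scene2.png

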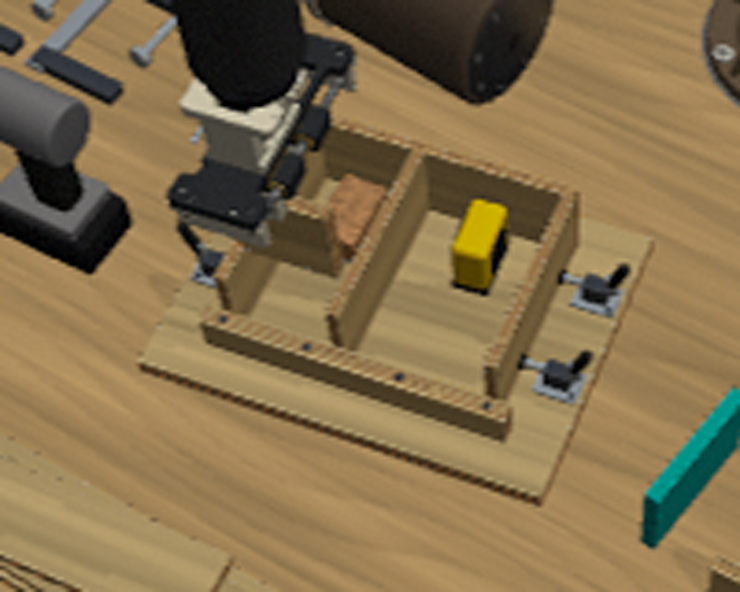

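```bash
python3 - <<'E'
from plant import sensors
from h import *
o=sensors.get_obs(); a=np.radians(10.05);c,si=np.cos(a),np.sin(a)
tp=o['tool_pos']; print("tool x'y'",tp[0]*c+tp[1]*si,-tp[0]*si+tp[1]*c)
for n in("scene2","scene0","top0","top2"):
    s=dict(np.load(n+".npz"));P=cloud(s); ok=s["z_map"]>0
    X=P[...,0]*c+P[...,1]*si;Y=-P[...,0]*si+P[...,1]*c;Z=P[...,2]
    zt=.1085 if "top" in n else .1065
    for x0 in (.38,.42,.46,.50,.535):
        out=[]
        for y0 in(-.41,-.299,-.149):
            r=ok&(abs(X-x0)<.02)&(abs(Y-y0)<.02)&(abs(Z-zt)<.003)
            if r.sum()>15: out.append((np.percentile(Y[r],[3,97])*1000).round(1).tolist())
            else: out.append(None)
        print(n,x0,out)
    r=ok&(Y>-.34)&(Y<-.26)&(X>.5)&(X<.545)&(Z>.115)&(Z<.2)
    if n=="scene2":
        for zz in np.arange(.12,.2,.01):
            q=r&(abs(Z-zz)<.005)
            if q.sum(): print("z",round(zz,2),q.sum(),"Ymax",np.sort(Y[q])[-4:].round(4),"X",np.percentile(X[q],[5,50,95]).round(4))
    f=ok&(Y>-.36)&(Y<-.16)&(abs(Z-(.056 if "top" in n else .0545))<.003)&(X>.53)&(X<.6)
    print("fence",np.percentile(X[f],[2,98]).round(4))
E
```

```text
tool x'y' 0.5141425022337818 -0.34778238448041454
scene2 0.38 [None, [-302.6, -290.8], [-153.0, -141.1]]
scene2 0.42 [None, [-304.0, -290.5], [-153.6, -142.4]]
scene2 0.46 [None, [-302.7, -291.0], [-153.8, -141.8]]
scene2 0.5 [None, [-302.5, -290.4], [-153.3, -141.7]]
scene2 0.535 [[-413.5, -401.4], [-303.6, -290.6], [-154.1, -141.7]]
z 0.12 12 Ymax [-0.308  -0.304  -0.3038 -0.2933] X [0.5132 0.5194 0.5264]
z 0.13 18 Ymax [-0.3041 -0.3038 -0.3038 -0.3037] X [0.5105 0.5217 0.5245]
z 0.14 21 Ymax [-0.3052 -0.3048 -0.3043 -0.3036] X [0.5099 0.5209 0.5239]
z 0.15 19 Ymax [-0.3038 -0.3037 -0.303  -0.3025] X [0.5129 0.5216 0.524 ]
z 0.16 26 Ymax [-0.3042 -0.3035 -0.3033 -0.3028] X [0.5097 0.5216 0.5245]
z 0.17 19 Ymax [-0.3036 -0.3035 -0.3033 -0.3018] X [0.5149 0.5213 0.5244]
z 0.18 21 Ymax [-0.3045 -0.3037 -0.3033 -0.3025] X [0.5108 0.5217 0.5243]
z 0.19 24 Ymax [-0.3047 -0.3043 -0.3037 -0.3032] X [0.5114 0.522  0.5244]
z 0.2 11 Ymax [-0.3092 -0.3054 -0.3045 -0.3044] X [0.5135 0.5227 0.5246]
fence [0.5496 0.5722]
scene0 0.38 [[-413.3, -399.9], [-306.3, -292.2], [-153.9, -141.2]]
scene0 0.
[... 190 characters left out ...]

scene0 0.535 [[-413.9, -400.3], [-303.6, -289.9], [-153.6, -142.4]]
fence [0.545  0.5728]
top0 0.38 [[-413.0, -401.4], [-303.0, -291.8], [-153.1, -142.0]]
top0 0.42 [[-413.3, -401.0], [-302.9, -292.2], [-153.3, -141.9]]
top0 0.46 [[-413.4, -401.2], [-303.1, -291.9], [-153.5, -142.2]]
top0 0.5 [[-413.4, -401.4], [-303.3, -291.6], [-153.8, -142.5]]
top0 0.535 [[-413.6, -401.7], [-303.9, -291.9], [-153.1, -142.2]]
fence [0.5468 0.5665]
top2 0.38 [[-412.9, -400.9], [-303.2, -291.9], None]
top2 0.42 [[-412.9, -401.4], [-303.3, -291.8], None]
top2 0.46 [None, [-303.3, -291.7], None]
top2 0.5 [[-412.9, -401.3], [-303.3, -291.6], None]
top2 0.535 [None, [-303.3, -291.5], None]
fence [0.5468 0.5665]
```

Request:
{"method": "send_rows", "body": {
  "commands": [
    [1,[0.003,-0.014,0],[0,-0.0006,-0.0009]],
    [1,[0,0,0],[0,0,0]],
    [1,[0,0,0],[0,0,0]]
  ]
}}

```text
clock: 7.65
tool_pos: [0.5683, -0.2562, 0.1708]
orientation: [180.0, 0.1, -170.0]
force: [0.8, 0.5, -1.1]
opening: 0.0135
```

```bash
cat > st.py <<'E'
import sys
from plant import sensors
from h import *
o=sensors.get_obs(); a=np.radians(10.05);c,si=np.cos(a),np.sin(a)
tp=o['tool_pos']; f=o['force']
print("t",round(o['clock'],2),"x'y'z",((tp[0]*c+tp[1]*si)*1000).round(1),((-tp[0]*si+tp[1]*c)*1000).round(1),(tp[2]*1000).round(1),"rpy",o['orientation'].round(2),"F' ",np.round([f[0]*c+f[1]*si,-f[0]*si+f[1]*c,f[2]],1),"open",o['opening'].round(4))
E
python3 st.py
```

```text
Traceback (most recent call last):
  File "st.py", line 6, in <module>
    print("t",round(o['clock'],2),"x'y'z",((tp[0]*c+tp[1]*si)*1000).round(1),((-tp[0]*si+tp[1]*c)*1000).round(1),(tp[2]*1000).round(1),"rpy",o['orientation'].round(2),"F' ",np.round([f[0]*c+f[1]*si,-f[0]*si+f[1]*c,f[2]],1),"open",o['opening'].round(4))
                                                                                                                                                                                                                                      ^^^^^^^^^^^^^^^^^^
AttributeError: 'float' object has no attribute 'round'
```

```bash
sed -i "s/o\['opening'\].round(4)/round(o['opening'],4)/" st.py; python3 st.py
```

```text
t 7.65 x'y'z 514.9 -351.4 170.8 rpy [ 1.7997e+02  1.0000e-01 -1.6995e+02] F'  [ 0.8  0.4 -1.1] open 0.0135
```

Request:
{"method": "send_rows", "body": {
  "commands": [
    [1,[0,0.001,-0.06],[0,0,0]],
    [1,[0,0,-0.06],[0,0,0]],
    [1,[0,0,-0.04],[0,0,0]],
    [1,[0,0,0],[0,0,0]]
  ]
}}

```text
clock: 8.05
tool_pos: [0.569, -0.2565, 0.1311]
orientation: [-180.0, 0.3, -170.0]
force: [-0.4, 0.3, -1.6]
opening: 0.0134
```

```bash
python3 st.py
```

```text
t 8.05 x'y'z 515.5 -351.9 131.1 rpy [-179.97    0.26 -169.98] F'  [-0.4  0.4 -1.6] open 0.0134
```

Request:
{"method": "send_rows", "body": {
  "commands": [
    [1,[0,0.003,-0.06],[0,0.0005,0]],
    [1,[0,0,-0.06],[0,0,0]],
    [1,[0,0,-0.06],[0,0,0]],
    [1,[0,0,-0.03],[0,0,0]],
    [1,[0,0,0],[0,0,0]]
  ]
}}

```text
clock: 8.55
tool_pos: [0.5699, -0.2559, 0.0763]
orientation: [-179.9, 0.2, -170.0]
force: [-0.3, -0.8, -0.6]
opening: 0.0132
```

```bash
python3 st.py
```

```text
t 8.55 x'y'z 516.5 -351.5 76.3 rpy [-1.7995e+02  1.6000e-01 -1.6999e+02] F'  [-0.4 -0.7 -0.6] open 0.0132
```

Request:
{"method": "send_rows", "body": {
  "commands": [
    [1,[0.024,0.0042,-0.01],[0,0,0]],
    [1,[0.024,0.0042,-0.006],[0,0,0]],
    [1,[0.02,0.0035,0],[0,0,0]],
    [1,[0,0,0],[0,0,0]]
  ]
}}

```text
clock: 8.95
tool_pos: [0.5901, -0.2531, 0.0738]
orientation: [-179.9, 0.3, -170.0]
force: [0.1, 0.8, -0.5]
opening: 0.0136
```

```bash
python3 st.py
```

```text
t 8.95 x'y'z 536.9 -352.1 73.8 rpy [-179.86    0.31 -169.96] F'  [ 0.3  0.8 -0.5] open 0.0136
```

Request:
{"method": "send_rows", "body": {
  "commands": [
    [1,[0.007,0.004,-0.014],[-0.0003,0.0006,0]],
    [1,[0.003,0,-0.01],[0,0,0]],
    [1,[0,0,0],[0,0,0]]
  ]
}}

```text
clock: 9.25
tool_pos: [0.5933, -0.2518, 0.0679]
orientation: [-179.8, 0.1, -169.9]
force: [0.7, -0.5, -0.9]
opening: 0.0133
```

```bash
python3 st.py
```

```text
t 9.25 x'y'z 540.3 -351.5 67.9 rpy [-1.7978e+02  1.1000e-01 -1.6995e+02] F'  [ 0.6 -0.6 -0.9] open 0.0133
```

Request:
{"method": "send_rows", "body": {
  "commands": [
    [1,[0.004,0.0007,-0.006],[0.0006,0,0]],
    [1,[0.004,0.0007,0],[0,0,0]]
  ]
}}

```text
clock: 9.45
tool_pos: [0.5954, -0.2515, 0.0667]
orientation: [-180.0, 0.2, -169.9]
force: [-0.6, -0.2, -0.2]
opening: 0.0139
```

```bash
python3 st.py
```

```text
t 9.45 x'y'z 542.4 -351.6 66.7 rpy [-1.7999e+02  1.7000e-01 -1.6993e+02] F'  [-0.6 -0.1 -0.2] open 0.0139
```

Request:
{"method": "send_rows", "body": {
  "commands": [
    [1,[0.005,0.0009,-0.004],[0,0,0]],
    [1,[0.005,0.0009,0],[0,0,0]]
  ]
}}

```text
clock: 9.65
tool_pos: [0.5964, -0.2514, 0.0668]
orientation: [180.0, 0.0, -169.9]
force: [-2.5, -0.8, 0.5]
opening: 0.0135
```

```bash
python3 st.py
```

```text
t 9.65 x'y'z 543.4 -351.6 66.8 rpy [ 1.8000e+02  3.0000e-02 -1.6994e+02] F'  [-2.6 -0.4  0.5] open 0.0135
```

Request:
{"method": "send_rows", "body": {
  "commands": [
    [1,[0.007,0.0012,-0.006],[0,0,0]],
    [1,[0.007,0.0012,-0.006],[0,0,0]]
  ]
}}

```text
clock: 9.85
tool_pos: [0.5976, -0.2514, 0.0666]
orientation: [-180.0, -0.2, -169.9]
force: [-9.6, 2.7, 17.1]
opening: 0.0139
```

```bash
python3 st.py; python3 - <<'E'
from plant import snapshot
import cv2
s=snapshot("scene");cv2.imwrite('pics/scene3.png',cv2.resize(s["color"][110:270,130:330],None,fx=3.7,fy=3.7,interpolation=cv2.INTER_CUBIC))
E
```

```text
t 9.85 x'y'z 544.5 -351.8 66.6 rpy [-179.98   -0.18 -169.91] F'  [-9.   4.4 17.1] open 0.0139
```

View pics/scene3.png

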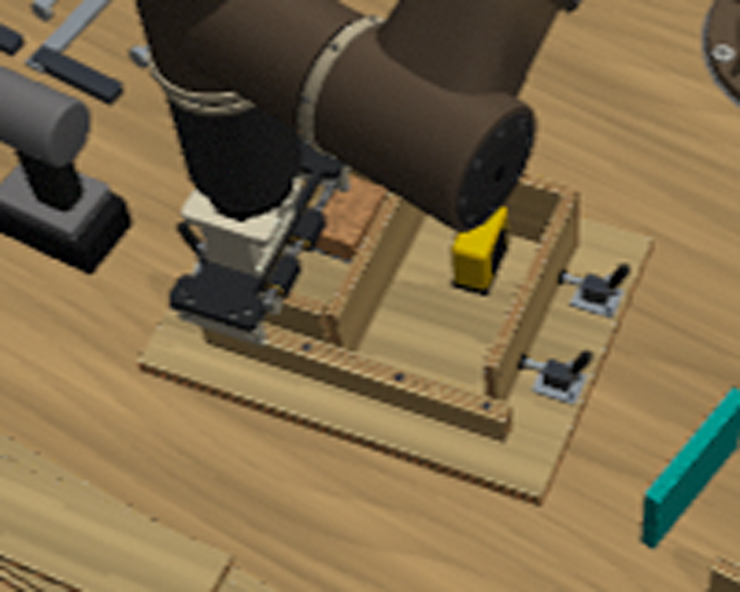

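Request:
{"method": "send_rows", "body": {
  "commands": [
    [1,[0,0,0.004],[0,0,0]],
    [1,[-0.001,0,0],[0,0,0]]
  ]
}}

```text
clock: 10.1
tool_pos: [0.5961, -0.2514, 0.0676]
orientation: [180.0, -0.3, -169.9]
force: [-1.0, -1.2, -0.1]
opening: 0.0135
```

```bash
python3 st.py
```

```text
t 10.1 x'y'z 543.1 -351.6 67.6 rpy [ 179.99   -0.27 -169.93] F'  [-1.2 -1.  -0.1] open 0.0135
```

Seated, with forces near zero. Opening now.

Request:
{"method": "send_rows", "body": {
  "commands": [
    [0.5,[0,0,0],[0,0,0]],
    [0.5,[0,0,0],[0,0,0]],
    [0.5,[0,0,0],[0,0,0]],
    [0.5,[0,0,0],[0,0,0]],
    [0.5,[0,0,0],[0,0,0]],
    [0.5,[0,0,0],[0,0,0]],
    [0.5,[0,0,0],[0,0,0]],
    [0.5,[0,0,0],[0,0,0]]
  ]
}}

```text
clock: 10.9
tool_pos: [0.5985, -0.2515, 0.0673]
orientation: [-180.0, -0.1, -169.9]
force: [0.1, 0.4, -0.3]
opening: 0.0434
```

```bash
python3 st.py
```

```text
t 10.9 x'y'z 545.4 -352.1 67.3 rpy [-1.7996e+02 -8.0000e-02 -1.6992e+02] F'  [ 0.1  0.4 -0.3] open 0.0434
```

Request:
{"method": "send_rows", "body": {
  "commands": [
    [0.3,[0,0,0.1],[0,0,0]],
    [0.2,[0,0,0.16],[0,0,0]],
    [0,[0,0,0.16],[0,0,0]],
    [0,[0,0,0.1],[0,0,0]],
    [0,[0,0.12,0.03],[0,0,-0.002]],
    [0,[0.0,0.16,0],[0,0,-0.002]],
    [0,[0,0.16,0],[0,0,-0.002]],
    [0,[0,0.16,0],[0,0,-0.002]],
    [0,[0,0.16,0],[0,0,-0.002]],
    [0,[0,0.16,0],[0,0,-0.002]],
    [0,[0,0.16,0],[0,0,-0.002]],
    [0,[0,0.16,0],[0,0,-0.002]]
  ]
}}

```text
clock: 12.1
tool_pos: [0.5952, 0.0648, 0.211]
orientation: [180.0, 0.0, -176.4]
force: [1.4, 0.2, -0.0]
opening: 0.0877
```

```bash
python3 st.py;  python3 - <<'E'
from plant import sensors,snapshot
import cv2
from h import *
for n in("top","scene"):
    s=snapshot(n);np.savez(n+"4.npz",**s)
    c=s["color"]; c=c[110:270,130:330] if n=="scene" else c[130:290,260:460]
    cv2.imwrite(f'pics/{n}4.png',cv2.resize(c,None,fx=3.7,fy=3.7,interpolation=cv2.INTER_CUBIC))
o=sensors.get_obs();print(o['tool_pos'],o['joint_pos'])
E
```

```text
t 12.1 x'y'z 597.4 -40.1 211.0 rpy [ 179.97    0.   -176.38] F'  [ 1.4 -0.1 -0. ] open 0.0877
[0.59554725 0.06728873 0.21080895] [ 2.50767738e+01  1.26345225e+01 -7.17734604e+00 -4.86900988e-02
 -7.01555957e+01 -2.12104777e+01]
```

View pics/top4.png

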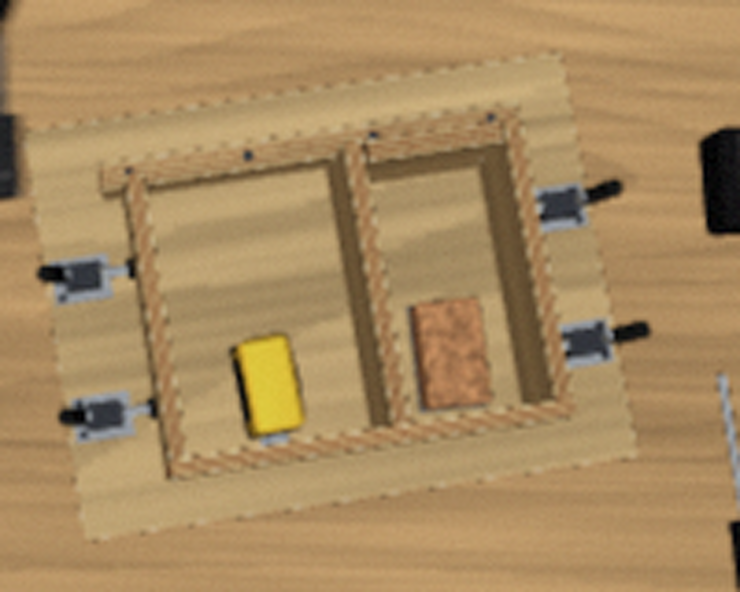

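View pics/scene4.png

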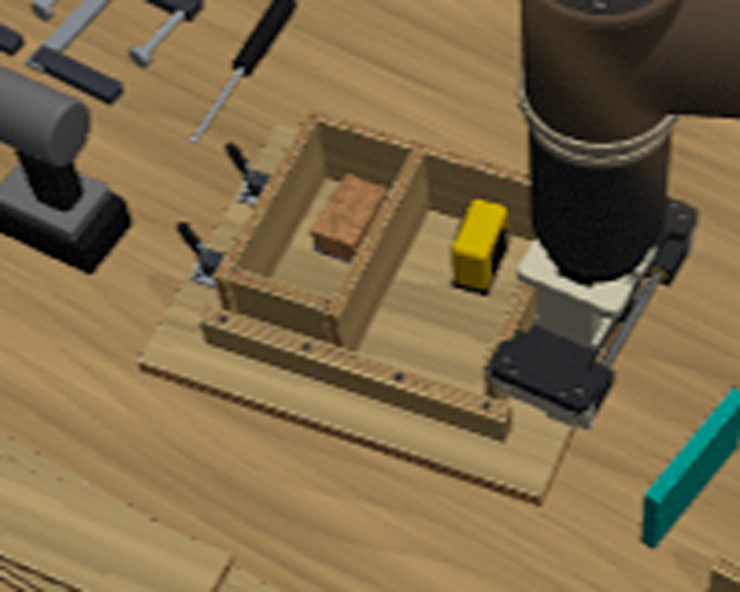

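```bash
python3 - <<'E'
from h import *
a=np.radians(10.05);c,si=np.cos(a),np.sin(a)
for n in("top4","scene4"):
    s=dict(np.load(n+".npz"));P=cloud(s);ok=s["z_map"]>0
    X=(P[...,0]*c+P[...,1]*si)*1000;Y=(-P[...,0]*si+P[...,1]*c)*1000;Z=P[...,2]
    zt=.1085 if "top" in n else .1065
    m=ok&(Y>-398)&(Y<-308)&(X>515)&(X<560)&(abs(Z-zt)<.005)
    k=np.polyfit(Y[m],X[m],1)
    print(n,m.sum(),"X",np.percentile(X[m],[2,50,98]).round(1),"slope",k[0].round(4),"Z",np.percentile(Z[m],[5,50,95]).round(4))
    m=ok&(Y>-403)&(Y<-306)&(X>546)&(X<556)&(Z>.07)&(Z<.103)
    if m.sum()>20: print("face tilt",np.polyfit(Z[m]*1000,X[m],1),m.sum())
    f=ok&(Y>-290)&(Y<-160)&(abs(Z-zt+.0525)<.003)&(X>530)&(X<600)
    print("fence",np.percentile(X[f],[2,98]).round(1))
E
```

```text
top4 213 X [529.7 537.1 544.8] slope 0.0029 Z [0.1051 0.1082 0.1122]
fence [546.7 566.6]
scene4 114 X [533.7 542.9 550.9] slope 0.0057 Z [0.1025 0.1063 0.1103]
face tilt [9.23686071e-03 5.47832528e+02] 123
fence [550.9 571.8]
```

Request:
{"method": "send_rows", "body": {
  "commands": [
    [0,[0.02,0.16,0],[0,0,-0.002]],
    [0,[0.02,0.16,0],[0,0,-0.002]],
    [0,[0.02,0.16,0],[0,0,-0.001]],
    [0,[0.02,0.16,0],[0,0,0]],
    [0,[0.02,0.1,0],[0,0,0]],
    [0,[0,0,0],[0,0,0]],
    [0,[0,0,0],[0,0,0]]
  ]
}}

```text
clock: 12.9
tool_pos: [0.6202, 0.2591, 0.2108]
orientation: [180.0, 0.0, -178.0]
force: [0.1, -0.3, -0.5]
opening: 0.0877
```

```bash
python3 st.py
```

```text
t 12.9 x'y'z 655.9 146.9 210.8 rpy [ 1.7997e+02  3.0000e-02 -1.7795e+02] F'  [ 0.1 -0.3 -0.5] open 0.0877
```

Request:
{"method": "send_rows", "body": {
  "commands": [
    [0,[0,0.04,-0.12],[0,0,-0.0014]],
    [0,[0,0,-0.16],[0,0,0]],
    [0,[0,0,-0.16],[0,0,0]],
    [0,[0,0,-0.1],[0,0,0]],
    [0,[0,0,0],[0,0,0]],
    [0,[0,0,0],[0,0,0]]
  ]
}}

```text
clock: 13.5
tool_pos: [0.6214, 0.2628, 0.0757]
orientation: [179.8, 0.3, -178.7]
force: [0.2, -0.1, 0.8]
opening: 0.0879
```

```bash
python3 st.py
```

```text
t 13.5 x'y'z 657.8 150.4 75.7 rpy [ 179.84    0.31 -178.74] F'  [ 0.2 -0.2  0.8] open 0.0879
```

Request:
{"method": "send_rows", "body": {
  "commands": [
    [0,[-0.004,0.024,-0.07],[0,0.0006,0]],
    [0,[0,0,-0.05],[0,0,0]],
    [0,[0,0,0],[0,0,0]],
    [0,[0,0,0],[0,0,0]]
  ]
}}

```text
clock: 13.9
tool_pos: [0.623, 0.2696, 0.0488]
orientation: [179.6, 0.4, -178.8]
force: [0.3, 0.1, 0.7]
opening: 0.0872
```

```bash
python3 st.py; python3 -c "
from plant import sensors;print(sensors.get_obs()['tool_pos'])"
```

```text
t 13.9 x'y'z 660.5 156.8 48.8 rpy [ 179.63    0.42 -178.78] F'  [0.3 0.  0.7] open 0.0872
[0.62304806 0.26964799 0.04876671]
```

Request:
{"method": "send_rows", "body": {
  "commands": [
    [0,[-0.01,-0.003,-0.013],[-0.001,0.001,0]],
    [0,[0,0,0],[0,0,0]],
    [0,[0,0,0],[0,0,0]]
  ]
}}

```text
clock: 14.2
tool_pos: [0.621, 0.2693, 0.0468]
orientation: [180.0, 0.1, -178.8]
force: [-0.4, 0.2, -0.2]
opening: 0.0878
```

```bash
python3 st.py; python3 -c "
from plant import sensors;print(sensors.get_obs()['tool_pos'])"
```

```text
t 14.2 x'y'z 658.5 156.8 46.8 rpy [ 1.7996e+02  1.2000e-01 -1.7875e+02] F'  [-0.3  0.2 -0.2] open 0.0878
[0.62099774 0.26934047 0.0467584 ]
```

Request:
{"method": "send_rows", "body": {
  "commands": [
    [1,[0,0,0],[0,0,0]],
    [1,[0,0,0],[0,0,0]],
    [1,[0,0,0],[0,0,0]],
    [1,[0,0,0],[0,0,0]],
    [1,[0,0,0],[0,0,0]],
    [1,[0,0,0],[0,0,0]],
    [1,[0,0,0],[0,0,0]],
    [1,[0,0,0],[0,0,0]],
    [1,[0,0,0],[0,0,0]],
    [1,[0,0,0],[0,0,0]],
    [1,[0,0,0],[0,0,0]],
    [1,[0,0,0],[0,0,0]]
  ]
}}

```text
clock: 15.4
tool_pos: [0.6213, 0.2696, 0.0475]
orientation: [179.9, 0.2, -178.7]
force: [-0.2, -0.1, -0.1]
opening: 0.0139
```

```bash
python3 st.py; python3 -c "
from plant import sensors;print(sensors.get_obs()['tool_pos'])"
```

```text
t 15.4 x'y'z 658.8 157.0 47.5 rpy [ 1.7992e+02  1.7000e-01 -1.7875e+02] F'  [-0.2 -0.1 -0.1] open 0.0139
[0.62126853 0.26957963 0.04752968]
```

Request:
{"method": "send_rows", "body": {
  "commands": [
    [1,[0,0,0.1],[0,0,0]],
    [1,[0,0,0.16],[0,0,0]],
    [1,[0,0,0.16],[0,0,0]],
    [1,[0,0,0.16],[0,0,0]],
    [1,[0,-0.06,0.08],[0,0,0]],
    [1,[-0.03,-0.14,0.01],[0,0,0.0025]],
    [1,[-0.03,-0.16,0.01],[0,0,0.0025]],
    [1,[-0.03,-0.16,0.01],[0,0,0.0025]],
    [1,[-0.03,-0.16,0.01],[0,0,0.0025]],
    [1,[-0.03,-0.16,0],[0,0,0.0025]],
    [1,[-0.03,-0.16,0],[0,0,0.0025]],
    [1,[-0.03,-0.16,0],[0,0,0.0025]]
  ]
}}

```text
clock: 16.6
tool_pos: [0.5622, -0.0271, 0.225]
orientation: [-179.9, -0.1, -171.9]
force: [0.6, -0.4, -0.6]
opening: 0.0141
```

Request:
{"method": "send_rows", "body": {
  "commands": [
    [1,[-0.02,-0.14,0],[0,0,0.0015]],
    [1,[-0.01,-0.12,-0.02],[0,0,0.0015]],
    [1,[-0.01,-0.08,-0.04],[0,0,0]],
    [1,[0,-0.03,-0.06],[0,0,0]],
    [1,[0,0,-0.04],[0,0,0]],
    [1,[0,0,0],[0,0,0]]
  ]
}}

```text
clock: 17.2
tool_pos: [0.5483, -0.1281, 0.184]
orientation: [-180.0, -0.1, -171.1]
force: [0.5, 0.3, -1.7]
opening: 0.0142
```

```bash
python3 st.py
```

```text
t 17.2 x'y'z 517.5 -221.8 184.0 rpy [-1.7997e+02 -1.0000e-01 -1.7109e+02] F'  [ 0.6  0.2 -1.7] open 0.0142
```

Almost on target. I adjust yaw and height, then compare the board end with the walls.

Request:
{"method": "send_rows", "body": {
  "commands": [
    [1,[0,-0.001,-0.03],[0,0,0.0032]],
    [1,[0,0,-0.02],[0,0,0]],
    [1,[0,0,0],[0,0,0]],
    [1,[0,0,0],[0,0,0]]
  ]
}}

```text
clock: 17.6
tool_pos: [0.5492, -0.1263, 0.1714]
orientation: [-180.0, -0.0, -169.7]
force: [0.2, 0.6, -1.3]
opening: 0.0137
```

```bash
python3 st.py;  python3 - <<'E'
from plant import sensors,snapshot
import cv2
from h import *
s=snapshot("scene");np.savez("scene5.npz",**s)
cv2.imwrite(f'pics/scene5.png',cv2.resize(s["color"][110:270,130:330],None,fx=3.7,fy=3.7,interpolation=cv2.INTER_CUBIC))
t=snapshot("top");np.savez("top5.npz",**t);cv2.imwrite(f'pics/top5.png',cv2.resize(t["color"][130:290,260:460],None,fx=3.7,fy=3.7,interpolation=cv2.INTER_CUBIC))
a=np.radians(10.05);c,si=np.cos(a),np.sin(a)
P=cloud(s);ok=s["z_map"]>0
X=(P[...,0]*c+P[...,1]*si)*1000;Y=(-P[...,0]*si+P[...,1]*c)*1000;Z=P[...,2]*1000
for zz in range(120,215,10):
    q=ok&(abs(Z-zz)<5)&(X>505)&(X<545)&(Y>-300)&(Y<-140)
    if q.sum()>5: print(zz,q.sum(),"Ymin",np.sort(Y[q])[:3].round(1),"Ymax",np.sort(Y[q])[-3:].round(1),"X",np.percentile(X[q],[5,50,95]).round(1))
f=ok&(abs(X-526)<4)&(Z>115)&(Z<200)&(Y>-190)&(Y<-150)
print(f.sum(),np.linalg.lstsq(np.c_[Y[f],Z[f],np.ones(f.sum())],X[f],rcond=None)[0])
E
```

```text
t 17.6 x'y'z 518.7 -220.2 171.4 rpy [-1.7996e+02 -5.0000e-02 -1.6966e+02] F'  [ 0.3  0.6 -1.3] open 0.0137
120 17 Ymin [-276.7 -264.  -260.1] Ymax [-165.6 -161.9 -156.5] X [523.  525.1 526.3]
130 61 Ymin [-286.2 -284.9 -283.9] Ymax [-156.6 -156.1 -155.4] X [522.2 526.  528.9]
140 45 Ymin [-285.3 -278.1 -273.8] Ymax [-157.4 -157.  -156.5] X [520.2 526.7 529.9]
150 36 Ymin [-271.5 -221.2 -220.9] Ymax [-157.2 -157.1 -156.8] X [520.9 526.  529.5]
160 37 Ymin [-220.1 -218.2 -217.1] Ymax [-156.5 -156.2 -156. ] X [523.2 526.5 528.8]
170 35 Ymin [-220.  -218.9 -216.5] Ymax [-156.6 -155.9 -155.5] X [522.1 526.6 529. ]
180 32 Ymin [-218.9 -218.5 -216.3] Ymax [-159.5 -159.1 -155.8] X [524.4 526.5 529.8]
190 40 Ymin [-214.7 -214.5 -212. ] Ymax [-155.2 -155.1 -153.5] X [523.5 526.9 530.8]
200 32 Ymin [-213.6 -211.2 -207.8] Ymax [-156.2 -156.1 -155. ] X [516.1 526.5 529.6]
210 85 Ymin [-214.9 -212.  -211.4] Ymax [-156.4 -156.2 -154.7] X [513.9 521.5 528.7]
127 [-6.47342404e-03  1.78299980e-02  5.22100755e+02]
```

View pics/scene5.png

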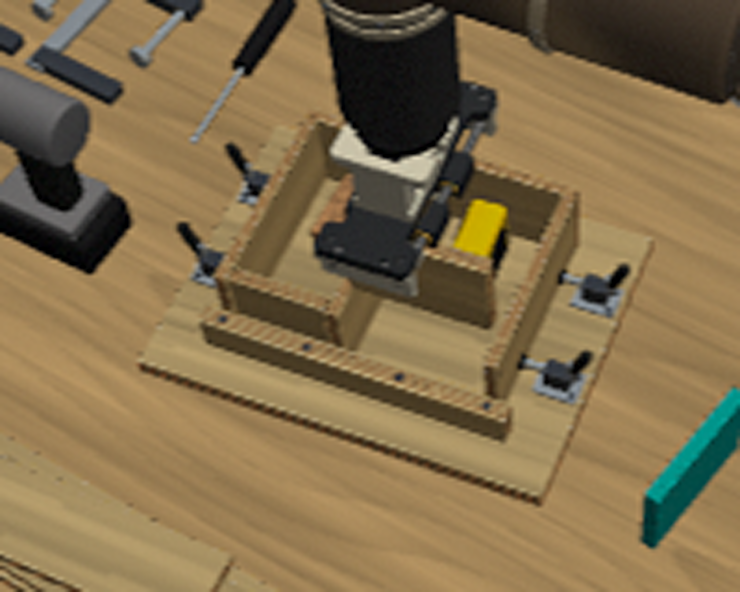

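Request:
{"method": "send_rows", "body": {
  "commands": [
    [1,[0,-0.004,0],[0,0,-0.0008]],
    [1,[0,0,-0.06],[0,0,0]],
    [1,[0,0,-0.06],[0,0,0]],
    [1,[0,0,-0.04],[0,0,0]],
    [1,[0,0,0],[0,0,0]]
  ]
}}

```text
clock: 18.2
tool_pos: [0.5506, -0.1274, 0.1323]
orientation: [-179.9, 0.2, -170.0]
force: [0.1, -0.3, -1.3]
opening: 0.0143
```

```bash
python3 st.py
```

```text
t 18.2 x'y'z 520.0 -221.5 132.3 rpy [-179.92    0.19 -170.  ] F'  [ 0.1 -0.4 -1.3] open 0.0143
```

Request:
{"method": "send_rows", "body": {
  "commands": [
    [1,[0,0.002,-0.06],[0,0.0005,0]],
    [1,[0,0,-0.06],[0,0,0]],
    [1,[0,0,-0.06],[0,0,0]],
    [1,[0,0,-0.03],[0,0,0]],
    [1,[0,0,0],[0,0,0]]
  ]
}}

```text
clock: 18.7
tool_pos: [0.5518, -0.1269, 0.0777]
orientation: [-179.9, 0.1, -170.0]
force: [0.2, -0.5, -1.9]
opening: 0.014
```

```bash
python3 st.py
```

```text
t 18.7 x'y'z 521.2 -221.3 77.7 rpy [-1.7992e+02  1.3000e-01 -1.7000e+02] F'  [ 0.1 -0.6 -1.9] open 0.014
```

Now forward about 18 mm while lowering to about 69 mm.

Request:
{"method": "send_rows", "body": {
  "commands": [
    [1,[0.024,0.0045,-0.015],[0,0,0]],
    [1,[0.024,0.0045,-0.01],[0,0,0]],
    [1,[0.018,0.0035,0],[0,0,0]],
    [1,[0,0,0],[0,0,0]],
    [1,[0,0,0],[0,0,0]]
  ]
}}

```text
clock: 19.2
tool_pos: [0.5719, -0.1234, 0.0726]
orientation: [-179.9, 0.3, -170.0]
force: [0.4, -0.2, -1.0]
opening: 0.0141
```

```bash
python3 st.py
```

```text
t 19.2 x'y'z 541.6 -221.3 72.6 rpy [-179.87    0.3  -169.97] F'  [ 0.3 -0.2 -1. ] open 0.0141
```

Request:
{"method": "send_rows", "body": {
  "commands": [
    [1,[0,0,-0.014],[0.0003,0.0008,0]],
    [1,[0,0,-0.012],[0,0,0]],
    [1,[0,0,-0.004],[0,0,0]],
    [1,[0,0,0],[0,0,0]]
  ]
}}

```text
clock: 19.6
tool_pos: [0.5722, -0.1235, 0.0655]
orientation: [180.0, 0.1, -170.0]
force: [0.5, 0.2, 0.4]
opening: 0.0139
```

```bash
python3 st.py
```

```text
t 19.6 x'y'z 541.9 -221.4 65.5 rpy [ 1.7997e+02  9.0000e-02 -1.6997e+02] F'  [0.5 0.1 0.4] open 0.0139
```

Request:
{"method": "send_rows", "body": {
  "commands": [
    [1,[0.005,0.0009,0],[0,0,0]],
    [1,[0.005,0.0009,0],[0,0,0]]
  ]
}}

```text
clock: 19.8
tool_pos: [0.5735, -0.1232, 0.0655]
orientation: [180.0, -0.0, -170.0]
force: [-3.7, 0.4, 2.7]
opening: 0.0139
```

```bash
python3 st.py
```

```text
t 19.8 x'y'z 543.2 -221.4 65.5 rpy [ 1.7996e+02 -2.0000e-02 -1.6998e+02] F'  [-3.6  1.   2.7] open 0.0139
```

Request:
{"method": "send_rows", "body": {
  "commands": [
    [1,[0.008,0.0014,0],[0,0,0]]
  ]
}}

```text
clock: 19.9
tool_pos: [0.5744, -0.1231, 0.0656]
orientation: [180.0, -0.1, -170.0]
force: [-6.8, 0.6, 5.2]
opening: 0.014
```

```bash
python3 st.py; python3 -c "
from plant import snapshot
snapshot('scene')";python3 st.py;
```

```text
t 19.9 x'y'z 544.1 -221.4 65.6 rpy [ 1.7995e+02 -1.4000e-01 -1.6999e+02] F'  [-6.6  1.8  5.2] open 0.014
t 19.95 x'y'z 544.2 -221.4 65.6 rpy [ 1.7995e+02 -1.6000e-01 -1.6999e+02] F'  [-4.7  1.4  5.2] open 0.0139
```

Request:
{"method": "send_rows", "body": {
  "commands": [
    [1,[0.011,0.002,0],[0,0,0]]
  ]
}}

```text
clock: 20.05
tool_pos: [0.5754, -0.1229, 0.0656]
orientation: [179.9, -0.4, -170.0]
force: [-9.2, 0.5, 8.2]
opening: 0.0139
```

```bash
for i in 1 2 3; do python3 st.py; python3 -c "
from plant import snapshot
snapshot('scene');snapshot('scene')"; done;python3 st.py
```

```text
t 20.05 x'y'z 545.1 -221.4 65.6 rpy [ 179.94   -0.35 -170.  ] F'  [-9.   2.1  8.2] open 0.0139
t 20.15 x'y'z 545.2 -221.4 65.6 rpy [ 179.95   -0.36 -169.99] F'  [-7.6  1.3  7.1] open 0.0139
t 20.25 x'y'z 545.2 -221.4 65.6 rpy [ 179.95   -0.34 -170.  ] F'  [-7.3  1.1  7.6] open 0.0141
t 20.35 x'y'z 545.2 -221.4 65.7 rpy [ 179.95   -0.34 -170.  ] F'  [-6.3  1.7  6.2] open 0.0138
```

```bash
cat > tilt.py <<'E'
from plant import snapshot
from h import *
import sys
s=snapshot("scene");np.savez("last.npz",**s)
cv2.imwrite(f'pics/{sys.argv[1]}.png',cv2.resize(s["color"][110:270,130:330],None,fx=3.7,fy=3.7,interpolation=cv2.INTER_CUBIC))
a=np.radians(10.05);c,si=np.cos(a),np.sin(a)
P=cloud(s);ok=s["z_map"]>0
X=(P[...,0]*c+P[...,1]*si)*1000;Y=(-P[...,0]*si+P[...,1]*c)*1000;Z=P[...,2]*1000
for nm,y0,y1 in(("long",-286,-158),("longL",-200,-158),("short",-400,-310)):
    f=ok&(abs(X-549)<7)&(Z>59)&(Z<102)&(Y>y0)&(Y<y1)
    if f.sum()<15: print(nm,f.sum());continue
    k=np.linalg.lstsq(np.c_[Y[f],Z[f],np.ones(f.sum())],X[f],rcond=None)[0]
    print(nm,f.sum(),"slope y,z",k[:2].round(4),"X@z80",np.median(X[f]).round(1))
    g=ok&(abs(Z-106.5)<4)&(X>528)&(X<560)&(Y>y0)&(Y<y1)
    if g.sum()>10: print("   top X",np.percentile(X[g],[3,97]).round(1),"Z",np.median(Z[g]).round(1), "Y",np.percentile(Y[g],[1,99]).round(1))
E
python3 tilt.py s6; python3 st.py
```

```text
long 102 slope y,z [-0.0025  0.0397] X@z80 551.7
   top X [540.5 556.5] Z 106.6 Y [-210.2 -160.4]
longL 67 slope y,z [0.0015 0.0317] X@z80 551.7
   top X [540.1 556.7] Z 106.6 Y [-198.9 -160.2]
short 158 slope y,z [-0.0049 -0.0145] X@z80 548.6
   top X [534.4 551.7] Z 106.8 Y [-399.5 -311.7]
t 20.4 x'y'z 545.2 -221.4 65.7 rpy [ 179.95   -0.34 -169.99] F'  [-5.8  1.6  7.2] open 0.0137
```

View pics/s6.png

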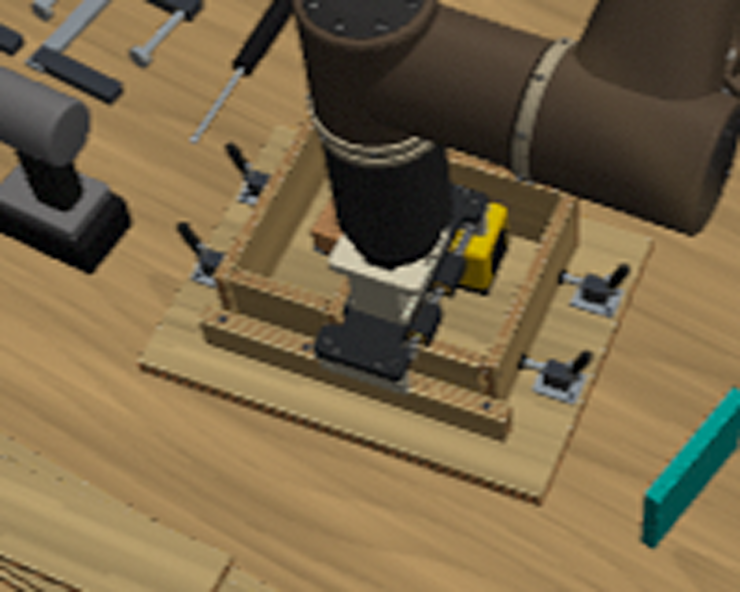

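Request:
{"method": "send_rows", "body": {
  "commands": [
    [1,[-0.006,-0.001,0.002],[0,0,0]],
    [1,[-0.003,-0.0005,0.001],[0,0,0]],
    [1,[0,0,0],[0,0,0]]
  ]
}}

```text
clock: 20.7
tool_pos: [0.5729, -0.1233, 0.0659]
orientation: [179.9, -0.4, -170.0]
force: [-0.4, 1.0, -0.0]
opening: 0.0141
```

```bash
python3 st.py;python3 tilt.py s7
```

```text
t 20.7 x'y'z 542.6 -221.4 65.9 rpy [ 179.93   -0.37 -170.02] F'  [-0.2  1.1 -0. ] open 0.0141
long 120 slope y,z [0.003  0.0109] X@z80 551.0
   top X [537.4 553.7] Z 106.5 Y [-211.9 -159.7]
longL 84 slope y,z [-0.0122  0.    ] X@z80 551.1
   top X [537.2 552.7] Z 107.0 Y [-199.1 -159.7]
short 157 slope y,z [ 0.0105 -0.0103] X@z80 548.5
   top X [533.9 550. ] Z 106.7 Y [-399.  -310.7]
```

Request:
{"method": "send_rows", "body": {
  "commands": [
    [1,[0,0,0],[0.0013,-0.0075,0]],
    [1,[0.002,0.0004,0],[0,0,0]],
    [1,[0,0,0],[0,0,0]]
  ]
}}

```text
clock: 21.05
tool_pos: [0.5731, -0.1233, 0.0655]
orientation: [179.9, 2.4, -170.0]
force: [-1.2, 0.1, -1.8]
opening: 0.0142
```

```bash
python3 st.py;python3 tilt.py s8
```

```text
t 21.05 x'y'z 542.8 -221.4 65.5 rpy [ 179.94    2.35 -170.01] F'  [-1.1  0.3 -1.8] open 0.0142
long 120 slope y,z [-0.0197 -0.0403] X@z80 550.0
   top X [535.7 552.3] Z 106.7 Y [-213.1 -160.3]
longL 86 slope y,z [-0.0406 -0.0497] X@z80 549.9
   top X [535.4 551.8] Z 106.8 Y [-199.3 -159.9]
short 151 slope y,z [0.0096 0.0004] X@z80 548.6
   top X [534.3 551.7] Z 106.6 Y [-398.4 -310.8]
```

Request:
{"method": "send_rows", "body": {
  "commands": [
    [1,[0.006,0.001,0],[0,0,0]],
    [1,[0.007,0.0012,0],[0,0,0]],
    [1,[0.008,0.0014,0],[0,0,0]]
  ]
}}

```text
clock: 21.4
tool_pos: [0.5751, -0.1229, 0.0656]
orientation: [179.9, 1.9, -170.0]
force: [-8.9, 1.3, 8.5]
opening: 0.0143
```

```bash
python3 st.py;python3 tilt.py s9;python3 st.py
```

```text
t 21.4 x'y'z 544.9 -221.4 65.6 rpy [ 179.93    1.9  -170.01] F'  [-8.5  2.8  8.5] open 0.0143
long 114 slope y,z [0.0026 0.0249] X@z80 550.9
   top X [537.3 552.9] Z 106.7 Y [-213.1 -159.4]
longL 77 slope y,z [0.0033 0.0264] X@z80 551.0
   top X [537.1 552.7] Z 106.7 Y [-199.4 -159.1]
short 156 slope y,z [-0.0046 -0.0301] X@z80 548.7
   top X [534.  550.9] Z 106.7 Y [-399.2 -311.4]
t 21.45 x'y'z 544.9 -221.4 65.6 rpy [ 179.93    1.88 -170.01] F'  [-8.1  2.1  7.7] open 0.0139
```

Request:
{"method": "send_rows", "body": {
  "commands": [
    [1,[0.005,0.0009,0.002],[0.0008,-0.0045,0]],
    [1,[0.008,0.0014,0.002],[0.0003,-0.0015,0]]
  ]
}}

```text
clock: 21.65
tool_pos: [0.576, -0.1227, 0.0659]
orientation: [179.9, 3.8, -170.0]
force: [-9.2, -1.5, 3.1]
opening: 0.0138
```

```bash
cat > tilt2.py <<'E'
from plant import snapshot,sensors
from h import *
ss=[snapshot("scene") for _ in range(8)]; F=sensors.get_obs()['force']
zs=np.stack([s["z_map"] for s in ss]); s=ss[0]; s["z_map"]=np.median(zs,0)
a=np.radians(10.05);c,si=np.cos(a),np.sin(a)
P=cloud(s);ok=s["z_map"]>0
X=(P[...,0]*c+P[...,1]*si)*1000;Y=(-P[...,0]*si+P[...,1]*c)*1000;Z=P[...,2]*1000
for nm,y0,y1 in(("long",-286,-158),("short",-400,-310)):
    f=ok&(abs(X-549)<7)&(Z>60)&(Z<101)&(Y>y0)&(Y<y1)
    k=np.linalg.lstsq(np.c_[Y[f],Z[f],np.ones(f.sum())],X[f],rcond=None)[0]
    r=np.std(X[f]-np.c_[Y[f],Z[f],np.ones(f.sum())]@k); print(nm,f.sum(),"slope y,z",k[:2].round(4),"+-",(r/np.sqrt(f.sum())/np.std(Z[f])).round(4),"X",np.median(X[f]).round(1))
    g=ok&(abs(Z-106.5)<3)&(X>528)&(X<560)&(Y>y0)&(Y<y1); print("   top X",np.percentile(X[g],[3,97]).round(1))
f=ok&(Y>-270)&(Y<-165)&(Z>25)&(Z<53)&(X>560); print("fence top/near",)
for y0,y1 in((-390,-310),(-280,-160)):
    g=ok&(abs(Z-54.5)<2.5)&(X>540)&(X<590)&(Y>y0)&(Y<y1); print("fence",np.percentile(X[g],[3,97]).round(1))
E
python3 st.py;python3 tilt2.py;python3 st.py
```

```text
t 21.65 x'y'z 545.8 -221.4 65.9 rpy [ 179.9     3.75 -170.02] F'  [-9.3  0.1  3.1] open 0.0138
long 102 slope y,z [0.0039 0.0397] +- 0.0062 X 551.1
   top X [539.1 552.6]
short 144 slope y,z [0.0069 0.004 ] +- 0.0045 X 548.6
   top X [534.6 549.1]
fence top/near
fence [548.1 571.1]
fence [550.5 571.1]
t 22.05 x'y'z 545.7 -221.4 65.9 rpy [ 179.9     3.68 -170.01] F'  [-7.3  0.8  3.2] open 0.0142
```

Request:
{"method": "send_rows", "body": {
  "commands": [
    [1,[0.006,0.001,-0.002],[0.0013,-0.0075,0]],
    [1,[0.007,0.0012,-0.003],[0.0008,-0.0045,0]]
  ]
}}

```text
clock: 22.25
tool_pos: [0.5796, -0.1225, 0.0659]
orientation: [180.0, 8.0, -169.9]
force: [-12.6, 2.9, 17.3]
opening: 0.0141
```

```bash
python3 st.py;python3 tilt2.py;python3 st.py
```

```text
t 22.25 x'y'z 549.4 -221.7 65.9 rpy [ 179.97    8.04 -169.92] F'  [-11.9   5.1  17.3] open 0.0141
long 100 slope y,z [0.0111 0.0378] +- 0.0053 X 551.4
   top X [537.8 552.3]
short 149 slope y,z [-0.0009 -0.0023] +- 0.0048 X 548.6
   top X [534.5 549.2]
fence top/near
fence [548.3 570.8]
fence [550.4 570.9]
t 22.65 x'y'z 549.2 -221.7 65.9 rpy [ 179.97    7.94 -169.93] F'  [-8.8  2.4 11.3] open 0.0137
```

```bash
cat > tilt3.py <<'E'
from plant import snapshot,sensors
from h import *
ss=[snapshot("scene") for _ in range(8)]
zs=np.stack([s["z_map"] for s in ss]); s=ss[0]; s["z_map"]=np.mean(zs,0)
s["color"]=np.mean([q["color"] for q in ss],0).astype(np.uint8)
cv2.imwrite("pics/avg.png",cv2.resize(s["color"][180:240,200:290],None,fx=8,fy=8,interpolation=cv2.INTER_CUBIC))
a=np.radians(10.05);c,si=np.cos(a),np.sin(a)
P=cloud(s);ok=(s["z_map"]>0)&(np.std(zs,0)<.004)
X=(P[...,0]*c+P[...,1]*si)*1000;Y=(-P[...,0]*si+P[...,1]*c)*1000;Z=P[...,2]*1000
for nm,y0,y1 in(("longL",-195,-160),("longR",-284,-250),("shortL",-345,-310),("shortR",-398,-360)):
    for z0 in range(62,108,9):
        f=ok&(abs(X-549)<9)&(abs(Z-z0)<4.5)&(Y>y0)&(Y<y1)
        print(nm,z0,f.sum(),(np.median(X[f]).round(1),X[f].mean().round(1)) if f.sum() else "")
E
python3 tilt3.py;python3 st.py
```

```text
longL 62 11 (np.float64(550.8), np.float64(550.8))
longL 71 11 (np.float64(551.0), np.float64(550.8))
longL 80 11 (np.float64(551.3), np.float64(551.2))
longL 89 9 (np.float64(551.7), np.float64(551.7))
longL 98 9 (np.float64(551.8), np.float64(552.0))
longL 107 32 (np.float64(546.9), np.float64(546.9))
longR 62 0 
longR 71 0 
longR 80 0 
longR 89 0 
longR 98 0 
longR 107 0 
shortL 62 8 (np.float64(549.1), np.float64(549.6))
shortL 71 7 (np.float64(549.4), np.float64(549.0))
shortL 80 8 (np.float64(548.2), np.float64(548.4))
shortL 89 12 (np.float64(548.7), np.float64(548.7))
shortL 98 12 (np.float64(548.6), np.float64(548.7))
shortL 107 22 (np.float64(545.8), np.float64(545.5))
shortR 62 10 (np.float64(549.0), np.float64(549.1))
shortR 71 11 (np.float64(549.0), np.float64(548.7))
shortR 80 9 (np.float64(548.5), np.float64(548.6))
shortR 89 11 (np.float64(548.5), np.float64(548.5))
shortR 98 13 (np.float64(548.5), np.float64(548.6))
shortR 107 28 (np.float64(545.0), np.float64(544.9))
t 23.05 x'y'z 549.2 -221.7 65.9 rpy [ 179.97    7.94 -169.93] F'  [-7.6  2.4 12. ] open 0.0138
```

View pics/avg.png

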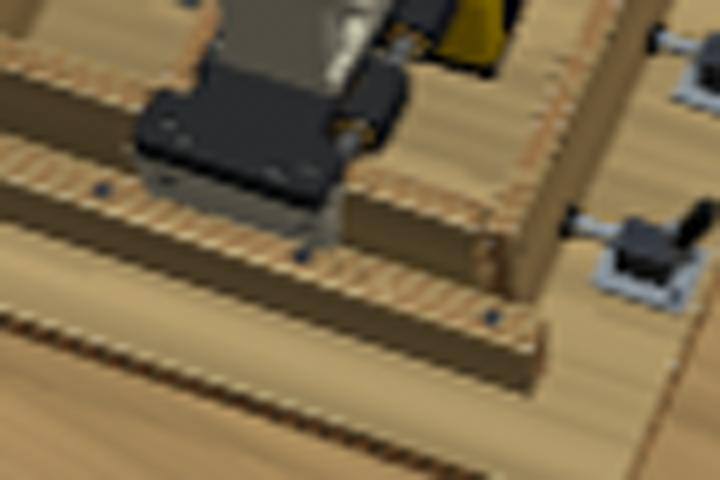

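Request:
{"method": "send_rows", "body": {
  "commands": [
    [1,[-0.008,-0.0014,0.001],[-0.0013,0.0072,0]],
    [1,[-0.008,-0.0014,0],[-0.0013,0.0072,0]],
    [1,[-0.006,-0.001,0],[-0.0013,0.0072,0]],
    [1,[0,0,0],[0,0,0]]
  ]
}}

```text
clock: 23.45
tool_pos: [0.5773, -0.1231, 0.0678]
orientation: [-180.0, 0.1, -169.9]
force: [-0.5, 0.7, -1.6]
opening: 0.0143
```

```bash
python3 st.py
```

```text
t 23.45 x'y'z 546.9 -221.9 67.8 rpy [-1.7996e+02  7.0000e-02 -1.6988e+02] F'  [-0.4  0.8 -1.6] open 0.0143
```

```bash
python3 tilt3.py | grep -v R;python3 st.py
```

```text
longL 62 5 (np.float64(549.1), np.float64(548.8))
longL 71 1 (np.float64(550.7), np.float64(550.7))
longL 80 6 (np.float64(551.2), np.float64(551.3))
longL 89 5 (np.float64(552.0), np.float64(552.2))
longL 98 3 (np.float64(552.9), np.float64(553.0))
longL 107 33 (np.float64(549.8), np.float64(549.2))
shortL 62 7 (np.float64(548.6), np.float64(548.7))
shortL 71 7 (np.float64(548.8), np.float64(548.8))
shortL 80 11 (np.float64(548.4), np.float64(548.5))
shortL 89 9 (np.float64(548.6), np.float64(548.5))
shortL 98 12 (np.float64(548.5), np.float64(548.5))
shortL 107 18 (np.float64(545.8), np.float64(545.5))
t 23.85 x'y'z 544.5 -221.9 68.0 rpy [-1.7999e+02  7.0000e-02 -1.6993e+02] F'  [-1.2  0.1 -1.1] open 0.014
```

View pics/avg.png

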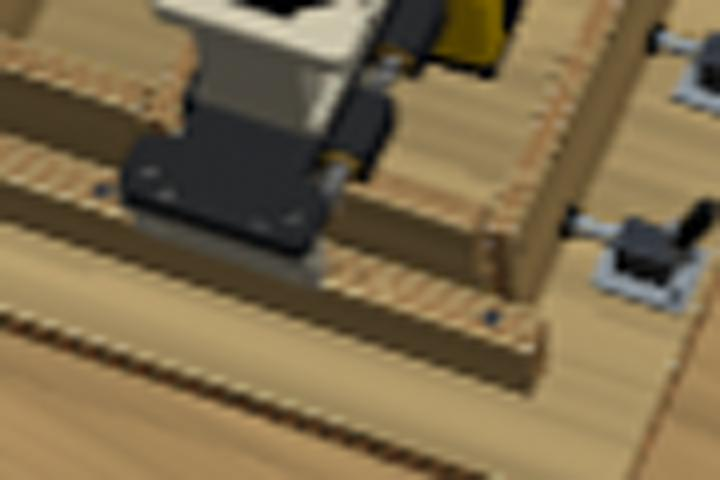

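Request:
{"method": "send_rows", "body": {
  "commands": [
    [1,[-0.008,-0.0014,0],[0,0,0]],
    [1,[0,0,-0.006],[0,0,0]],
    [1,[0,0,-0.004],[0,0,0]],
    [1,[0,0,0],[0,0,0]]
  ]
}}

```text
clock: 24.25
tool_pos: [0.5724, -0.1239, 0.0658]
orientation: [-180.0, 0.1, -169.9]
force: [0.6, -1.2, -0.4]
opening: 0.0138
```

```bash
python3 st.py
```

```text
t 24.25 x'y'z 542.0 -221.9 65.8 rpy [-1.7999e+02  1.4000e-01 -1.6995e+02] F'  [ 0.4 -1.3 -0.4] open 0.0138
```

Request:
{"method": "send_rows", "body": {
  "commands": [
    [0.5,[0,0,0],[0,0,0]],
    [0.5,[0,0,0],[0,0,0]],
    [0.5,[0,0,0],[0,0,0]],
    [0.5,[0,0,0],[0,0,0]],
    [0.5,[0,0,0],[0,0,0]],
    [0.5,[0,0,0],[0,0,0]],
    [0.5,[0,0,0],[0,0,0]],
    [0.5,[0,0,0.08],[0,0,0]],
    [0.5,[0,0,0.12],[0,0,0]],
    [0.5,[0,0,0.12],[0,0,0]],
    [0.5,[0,0,0.05],[0,0,0]],
    [0.5,[0,0,0],[0,0,0]]
  ]
}}

```text
clock: 25.45
tool_pos: [0.5717, -0.1241, 0.1607]
orientation: [-180.0, 0.0, -169.9]
force: [-0.8, -0.0, -0.1]
opening: 0.0441
```

```bash
python3 st.py; python3 tilt3.py
```

```text
t 25.45 x'y'z 541.3 -221.9 160.7 rpy [-1.7998e+02  4.0000e-02 -1.6994e+02] F'  [-0.8  0.1 -0.1] open 0.0441
longL 62 9 (np.float64(542.2), np.float64(541.9))
longL 71 8 (np.float64(541.6), np.float64(541.6))
longL 80 9 (np.float64(541.3), np.float64(541.0))
longL 89 11 (np.float64(541.4), np.float64(541.6))
longL 98 8 (np.float64(542.0), np.float64(542.0))
longL 107 9 (np.float64(541.2), np.float64(541.2))
longR 62 9 (np.float64(541.8), np.float64(541.7))
longR 71 8 (np.float64(541.3), np.float64(541.2))
longR 80 11 (np.float64(541.5), np.float64(541.6))
longR 89 9 (np.float64(541.0), np.float64(541.3))
longR 98 5 (np.float64(541.2), np.float64(541.2))
longR 107 4 (np.float64(541.9), np.float64(541.9))
shortL 62 8 (np.float64(548.8), np.float64(549.0))
shortL 71 8 (np.float64(548.7), np.float64(548.6))
shortL 80 9 (np.float64(548.2), np.float64(548.3))
shortL 89 10 (np.float64(548.3), np.float64(548.4))
shortL 98 12 (np.float64(548.7), np.float64(548.5))
shortL 107 21 (np.float64(546.1), np.float64(545.8))
shortR 62 9 (np.float64(549.2), np.float64(549.1))
shortR 71 9 (np.float64(548.4), np.float64(548.6))
shortR 80 10 (np.float64(548.5), np.float64(548.5))
shortR 89 10 (np.float64(548.3), np.float64(548.4))
shortR 98 9 (np.float64(548.5), np.float64(548.4))
shortR 107 25 (np.float64(545.4), np.float64(545.2))
```

View pics/avg.png

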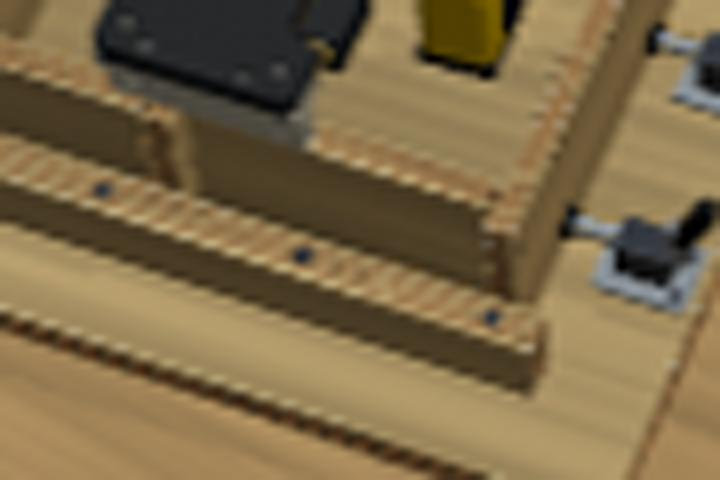

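Request:
{"method": "send_rows", "body": {
  "commands": [
    [0.8,[-0.04,-0.007,0],[0,0,-0.0225]],
    [1,[-0.04,-0.007,0],[0,0,-0.0225]],
    [1,[-0.04,-0.007,0],[0,0,-0.0225]],
    [1,[-0.04,-0.007,0],[0,0,-0.0225]],
    [1,[-0.04,-0.007,0],[0,0,-0.0225]],
    [1,[-0.02,-0.004,0],[0,0,-0.0225]],
    [1,[0,0,0],[0,0,-0.0225]],
    [1,[0,0,0],[0,0,-0.0225]],
    [1,[0,0,0],[0,0,-0.0225]],
    [1,[0,0,0],[0,0,-0.0225]],
    [1,[0,0,0],[0,0,-0.0225]],
    [1,[0,0,0],[0,0,0]]
  ]
}}

```text
clock: 27.05
tool_pos: [0.5104, -0.1343, 0.1519]
orientation: [-179.7, -0.6, 97.3]
force: [-0.1, 0.4, -0.1]
opening: 0.0002
```

```bash
python3 st.py
```

```text
t 27.05 x'y'z 479.2 -221.3 151.9 rpy [-179.68   -0.62   97.31] F'  [-0.1  0.4 -0.1] open 0.0002
```

```bash
cat > rot.py <<'E'
import sys
from plant import sensors
from h import *
o=sensors.get_obs(); a=np.radians(10.05)
yp=np.array([-np.sin(a),np.cos(a),0])
T=R.from_rotvec(yp*np.radians(-float(sys.argv[1])))*R.from_euler("xyz",[180,0,100.05],degrees=True)
v=(T*R.from_euler("xyz",o['orientation'],degrees=True).inv()).as_rotvec()
print("rot units",(v/2/np.pi).round(4)); z=R.from_euler("xyz",o['orientation'],degrees=True).apply([0,0,1]); print("tip-forward deg",np.degrees(np.arctan2(z@[np.cos(a),np.sin(a),0],-z[2])).round(2))
E
python3 rot.py 3
```

```text
rot units [-0.0003 -0.0094  0.0075]
tip-forward deg -0.29
```

Clearance ahead is OK (TCP x'≈479 against contact at ≈517). I apply the tilt and descend to about 48 mm.

Request:
{"method": "send_rows", "body": {
  "commands": [
    [1,[0,0,-0.04],[-0.0003,-0.0094,0.0075]],
    [1,[0,0,-0.1],[0,0,0]],
    [1,[0,0,-0.1],[0,0,0]],
    [1,[0,0,-0.06],[0,0,0]],
    [1,[0,0,0],[0,0,0]],
    [1,[0,0,0],[0,0,0]]
  ]
}}

```text
clock: 27.65
tool_pos: [0.5107, -0.1345, 0.0745]
orientation: [176.9, 0.2, 101.6]
force: [0.0, 0.4, 0.4]
opening: 0.0006
```

```bash
python3 st.py; python3 rot.py 3
```

```text
t 27.65 x'y'z 479.4 -221.6 74.5 rpy [1.7685e+02 1.5000e-01 1.0162e+02] F'  [0.1 0.4 0.4] open 0.0006
rot units [ 0.0003  0.0005 -0.0044]
tip-forward deg 3.15
```

Request:
{"method": "send_rows", "body": {
  "commands": [
    [1,[0,0,-0.05],[0.0003,0.0005,-0.0044]],
    [1,[0,0,-0.04],[0,0,0]],
    [1,[0,0,-0.012],[0,0,0]],
    [1,[0,0,0],[0,0,0]],
    [1,[0,0,0],[0,0,0]]
  ]
}}

```text
clock: 28.15
tool_pos: [0.5124, -0.1344, 0.0488]
orientation: [176.9, 0.0, 100.1]
force: [0.1, -0.5, 0.2]
opening: 0.0008
```

```bash
python3 st.py; python3 rot.py 3; python3 - <<'E'
from plant import snapshot
import cv2
s=snapshot("scene");cv2.imwrite('pics/s10.png',cv2.resize(s["color"][110:270,130:330],None,fx=3.7,fy=3.7,interpolation=cv2.INTER_CUBIC))
E
```

```text
t 28.15 x'y'z 481.0 -221.8 48.8 rpy [1.7686e+02 4.0000e-02 1.0009e+02] F'  [ 0.  -0.5  0.2] open 0.0008
rot units [ 0.      0.0004 -0.0001]
tip-forward deg 3.14
```

View pics/s10.png

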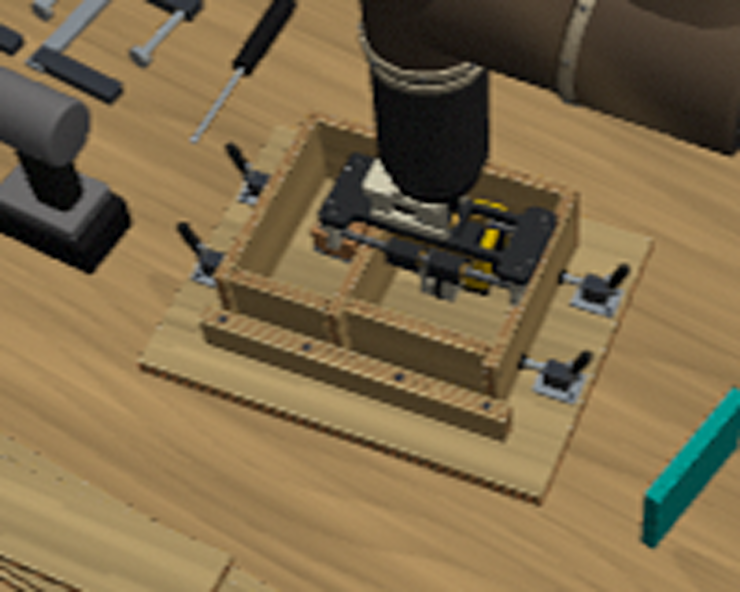

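Request:
{"method": "send_rows", "body": {
  "commands": [
    [1,[0.04,0.007,0],[0,0,0]],
    [1,[0.04,0.007,0],[0,0,0]],
    [1,[0.03,0.0053,0],[0,0,0]],
    [1,[0,0,0],[0,0,0]],
    [1,[0,0,0],[0,0,0]]
  ]
}}

```text
clock: 28.7
tool_pos: [0.5441, -0.129, 0.0499]
orientation: [176.7, 0.1, 100.1]
force: [0.5, -1.1, -0.1]
opening: 0.0001
```

```bash
python3 st.py; python3 rot.py 3; python3 tilt3.py|grep long
```

```text
t 28.7 x'y'z 513.3 -222.0 49.9 rpy [1.7672e+02 7.0000e-02 1.0013e+02] F'  [ 0.3 -1.2 -0.1] open 0.0001
rot units [ 0.      0.0008 -0.0002]
tip-forward deg 3.28
longL 62 11 (np.float64(541.5), np.float64(541.6))
longL 71 10 (np.float64(541.8), np.float64(541.7))
longL 80 11 (np.float64(541.8), np.float64(541.6))
longL 89 11 (np.float64(541.6), np.float64(541.5))
longL 98 11 (np.float64(541.7), np.float64(541.6))
longL 107 6 (np.float64(541.3), np.float64(541.5))
longR 62 7 (np.float64(541.5), np.float64(541.4))
longR 71 8 (np.float64(541.5), np.float64(541.6))
longR 80 6 (np.float64(541.2), np.float64(541.2))
longR 89 14 (np.float64(541.0), np.float64(541.3))
longR 98 10 (np.float64(541.5), np.float64(541.5))
longR 107 8 (np.float64(541.5), np.float64(541.5))
```

Lower by 1.5 mm and advance slowly.

Request:
{"method": "send_rows", "body": {
  "commands": [
    [1,[0.012,0.0021,-0.006],[0,0,0]],
    [1,[0.012,0.0021,0],[0,0,0]],
    [1,[0,0,0],[0,0,0]]
  ]
}}

```text
clock: 29.4
tool_pos: [0.5502, -0.1281, 0.0488]
orientation: [176.7, 0.1, 100.1]
force: [-0.9, -0.7, 0.2]
opening: 0.0003
```

```bash
python3 st.py; python3 tilt3.py|grep long
```

```text
t 29.4 x'y'z 519.4 -222.1 48.8 rpy [1.7667e+02 8.0000e-02 1.0012e+02] F'  [-1.  -0.5  0.2] open 0.0003
longL 62 8 (np.float64(543.1), np.float64(543.0))
longL 71 8 (np.float64(543.4), np.float64(543.4))
longL 80 10 (np.float64(543.6), np.float64(543.5))
longL 89 10 (np.float64(544.2), np.float64(544.3))
longL 98 10 (np.float64(544.1), np.float64(544.1))
longL 107 11 (np.float64(542.1), np.float64(542.7))
longR 62 8 (np.float64(542.9), np.float64(542.6))
longR 71 10 (np.float64(543.3), np.float64(543.2))
longR 80 9 (np.float64(543.7), np.float64(543.6))
longR 89 8 (np.float64(544.1), np.float64(544.0))
longR 98 11 (np.float64(544.1), np.float64(544.0))
longR 107 14 (np.float64(542.9), np.float64(542.7))
```

Request:
{"method": "send_rows", "body": {
  "commands": [
    [1,[0.012,0.0021,0],[0,0,0]],
    [1,[0.01,0.0018,0],[0,0,0]],
    [1,[0,0,0],[0,0,0]]
  ]
}}

```text
clock: 30.1
tool_pos: [0.5558, -0.1271, 0.049]
orientation: [176.7, 0.1, 100.1]
force: [-0.0, -0.8, -0.4]
opening: 0.0004
```

```bash
python3 st.py; python3 tilt3.py|grep long
```

```text
t 30.1 x'y'z 525.1 -222.1 49.0 rpy [1.7666e+02 7.0000e-02 1.0012e+02] F'  [-0.2 -0.8 -0.4] open 0.0004
longL 62 9 (np.float64(546.0), np.float64(546.1))
longL 71 7 (np.float64(547.1), np.float64(547.2))
longL 80 7 (np.float64(548.2), np.float64(548.3))
longL 89 11 (np.float64(549.3), np.float64(549.2))
longL 98 12 (np.float64(550.0), np.float64(550.2))
longL 107 30 (np.float64(545.8), np.float64(546.2))
longR 62 8 (np.float64(545.7), np.float64(545.8))
longR 71 9 (np.float64(547.1), np.float64(547.1))
longR 80 8 (np.float64(547.7), np.float64(547.9))
longR 89 8 (np.float64(548.9), np.float64(549.0))
longR 98 10 (np.float64(550.3), np.float64(550.0))
longR 107 29 (np.float64(546.0), np.float64(546.2))
```

Request:
{"method": "send_rows", "body": {
  "commands": [
    [1,[0.012,0.0021,0],[0,0,0]],
    [1,[0.012,0.0021,0],[0,0,0]],
    [1,[0,0,0],[0,0,0]]
  ]
}}

```text
clock: 30.8
tool_pos: [0.5619, -0.1261, 0.0491]
orientation: [176.7, 0.1, 100.1]
force: [-0.3, 0.4, -0.2]
opening: 0.0001
```

```bash
python3 st.py; python3 tilt3.py|grep long; python3 st.py
```

```text
t 30.8 x'y'z 531.3 -222.2 49.1 rpy [1.7665e+02 7.0000e-02 1.0011e+02] F'  [-0.2  0.5 -0.2] open 0.0001
longL 62 4 (np.float64(552.3), np.float64(552.1))
longL 71 5 (np.float64(554.7), np.float64(554.3))
longL 80 6 (np.float64(555.9), np.float64(556.2))
longL 89 0 
longL 98 0 
longL 107 28 (np.float64(553.4), np.float64(553.2))
longR 62 3 (np.float64(551.3), np.float64(551.5))
longR 71 4 (np.float64(553.7), np.float64(553.6))
longR 80 6 (np.float64(556.9), np.float64(556.7))
longR 89 1 (np.float64(557.6), np.float64(557.6))
longR 98 1 (np.float64(555.4), np.float64(555.4))
longR 107 15 (np.float64(554.3), np.float64(553.3))
t 31.2 x'y'z 530.6 -222.1 49.1 rpy [1.7667e+02 7.0000e-02 1.0010e+02] F'  [ 0.4  0.2 -0.5] open 0.0004
```

View pics/avg.png

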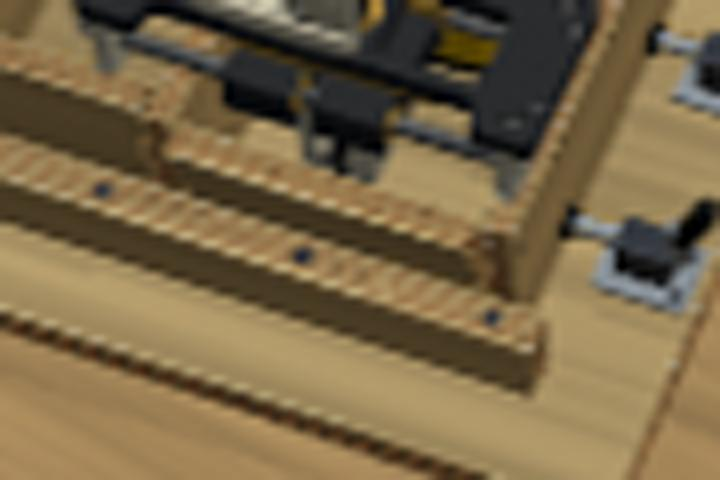

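Request:
{"method": "send_rows", "body": {
  "commands": [
    [1,[0,0,-0.009],[0,0,0]],
    [1,[0.014,0.0025,0],[0,0,0]],
    [1,[0.012,0.0021,0],[0,0,0]]
  ]
}}

```text
clock: 31.5
tool_pos: [0.5677, -0.125, 0.0467]
orientation: [176.7, 0.1, 100.1]
force: [-0.0, 0.4, 0.2]
opening: 0.0006
```

```bash
python3 st.py; python3 tilt3.py|grep long; python3 st.py
```

```text
t 31.5 x'y'z 537.1 -222.2 46.7 rpy [1.7669e+02 6.0000e-02 1.0009e+02] F'  [0.  0.4 0.2] open 0.0006
longL 62 2 (np.float64(553.0), np.float64(553.0))
longL 71 1 (np.float64(556.3), np.float64(556.3))
longL 80 0 
longL 89 0 
longL 98 0 
longL 107 8 (np.float64(555.6), np.float64(555.8))
longR 62 4 (np.float64(553.8), np.float64(553.7))
longR 71 2 (np.float64(556.6), np.float64(556.6))
longR 80 0 
longR 89 0 
longR 98 0 
longR 107 11 (np.float64(555.9), np.float64(555.9))
t 31.9 x'y'z 536.9 -222.1 46.8 rpy [1.7667e+02 6.0000e-02 1.0009e+02] F'  [ 0.  -0.1 -0.1] open 0.0005
```

```bash
python3 - <<'E'
from plant import snapshot
import cv2
from h import *
s=snapshot("scene");np.savez("last.npz",**s);cv2.imwrite('pics/s11.png',cv2.resize(s["color"][150:250,190:300],None,fx=7,fy=6,interpolation=cv2.INTER_CUBIC))
t=snapshot("top");np.savez("lastt.npz",**t);cv2.imwrite('pics/t11.png',cv2.resize(t["color"][130:290,260:460],None,fx=3.7,fy=3.7,interpolation=cv2.INTER_CUBIC))
a=np.radians(10.05);c,si=np.cos(a),np.sin(a)
P=cloud(s);ok=(s["z_map"]>0)
X=(P[...,0]*c+P[...,1]*si)*1000;Y=(-P[...,0]*si+P[...,1]*c)*1000;Z=P[...,2]*1000
for y0 in(-180,-275):
    m=ok&(abs(Y-y0)<3)&(X>500)&(X<600)&(Z>15)
    q=np.c_[X[m],Z[m]];print(y0,q[np.argsort(q[:,0])].round(0).astype(int).tolist())
E
```

```text
-180 [[500, 525], [500, 525], [501, 17], [502, 521], [502, 345], [503, 524], [503, 25], [503, 169], [504, 528], [504, 167], [504, 161], [505, 525], [505, 166], [505, 22], [506, 524], [506, 345], [506, 162], [506, 523], [507, 191], [507, 332], [507, 323], [507, 342], [509, 523], [509, 330], [509, 340], [510, 195], [510, 521], [511, 187], [511, 319], [512, 192], [512, 526], [513, 188], [513, 313], [513, 527], [514, 527], [514, 309], [515, 525], [515, 306], [515, 301], [515, 519], [516, 276], [516, 522], [516, 521], [516, 297], [516, 525], [517, 331], [517, 355], [518, 285], [518, 342], [519, 379], [519, 339], [520, 384], [520, 522], [521, 372], [521, 525], [521, 317], [521, 521], [523, 300], [524, 505], [524, 522], [524, 523], [524, 526], [524, 520], [525, 336], [525, 377], [526, 382], [526, 387], [526, 333], [526, 343], [526, 329], [526, 374], [527, 519], [527, 396], [527, 357], [528, 513], [528, 306], [528, 379], [528, 517], [528, 367], [528, 372], [528, 510], [529, 525], [529, 284], [529, 294], [529, 522], [529, 386], [530, 337], [530, 304], [530, 508], [530, 503], [530, 315], [530,
[... 2547 characters left out ...]
6], [589, 18], [593, 19], [596, 23], [598, 20], [599, 19], [599, 15]]
-275 [[501, 17], [507, 23], [544, 253], [546, 195], [549, 197], [550, 51], [550, 56], [550, 251], [550, 197], [552, 193], [552, 188], [553, 53], [553, 102], [555, 99], [555, 187], [555, 197], [556, 192], [556, 187], [557, 55], [558, 54], [558, 99], [558, 75], [560, 52], [560, 171], [561, 174], [562, 86], [563, 49], [563, 106], [563, 170], [563, 102], [565, 103], [566, 100], [568, 101], [569, 59], [569, 46], [569, 27], [570, 40], [570, 22], [570, 54], [570, 35], [570, 60], [571, 39], [572, 23], [573, 18], [573, 33], [574, 22], [574, 46], [574, 17], [576, 18], [584, 26], [587, 15], [592, 20], [594, 21], [597, 19], [598, 19]]
```

View pics/s11.png

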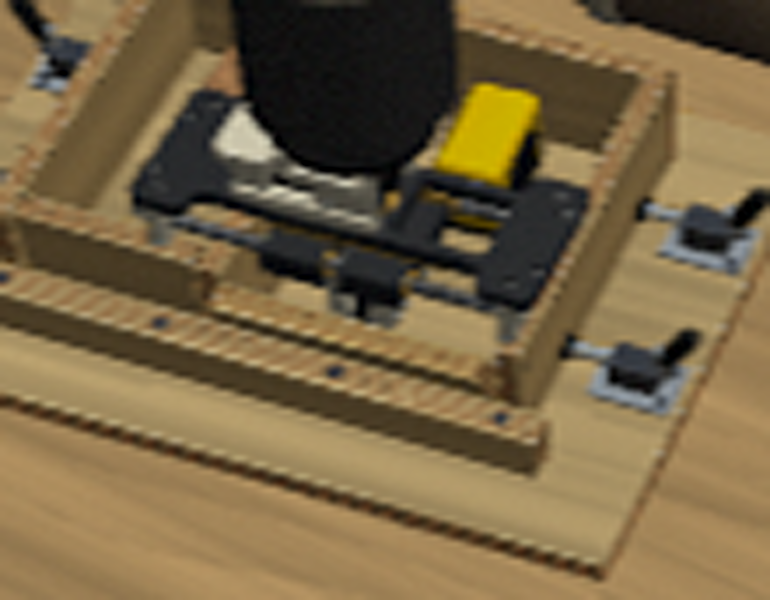

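View pics/t11.png

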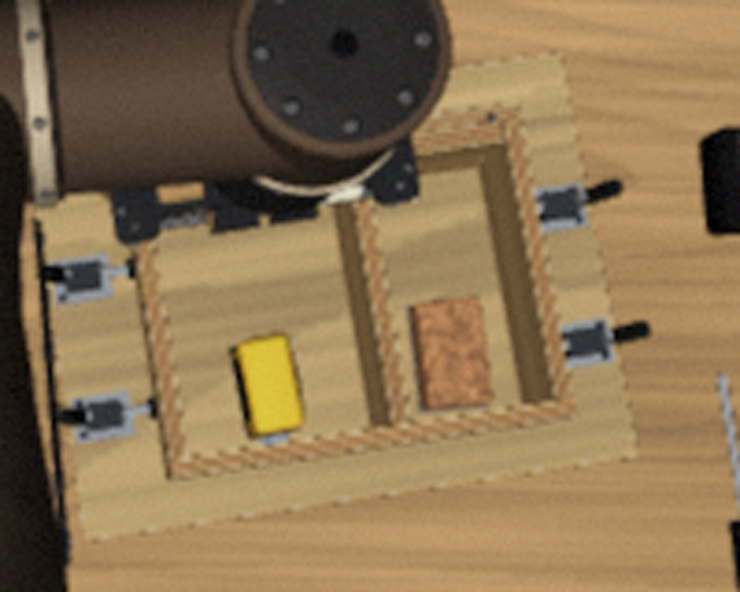

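```bash
python3 - <<'E'
from plant import sensors
from h import *
s=dict(np.load("last.npz"));o=sensors.get_obs()
z=R.from_euler("xyz",o['orientation'],degrees=True).apply([0,0,1])
tp=o['tool_pos']
for d in(0,-.02,-.04,-.066): 
    p=proj(s,tp+z*d)[0]; print(d,p.round(1),"crop",((p-[190,150])*[7,6]).round(0), (tp+z*d).round(3))
P=cloud(s)
a=np.radians(10.05);c,si=np.cos(a),np.sin(a)
for v in range(188,212,2):
    print(v,[(int((x*c+y*si)*1000),int((-x*si+y*c)*1000),int(zz*1000)) for x,y,zz in P[v,236:254:3]])
E
```

```text
0 [243.8 208. ] crop [376. 348.] [ 0.567 -0.125  0.047]
-0.02 [243.5 204.6] crop [375. 328.] [ 0.566 -0.125  0.067]
-0.04 [243.2 201.1] crop [373. 307.] [ 0.565 -0.125  0.087]
-0.066 [242.9 196.4] crop [370. 279.] [ 0.564 -0.126  0.113]
188 [(557, -228, 191), (555, -219, 194), (554, -209, 197), (548, -202, 193), (534, -199, 174), (531, -190, 175)]
190 [(555, -230, 177), (552, -221, 178), (555, -210, 187), (556, -198, 196), (554, -189, 197), (548, -182, 192)]
192 [(558, -230, 171), (542, -228, 149), (556, -210, 178), (550, -203, 173), (554, -190, 185), (555, -179, 192)]
194 [(566, -226, 172), (565, -216, 176), (563, -207, 177), (556, -200, 172), (556, -190, 178), (539, -188, 153)]
196 [(567, -227, 162), (568, -216, 169), (570, -204, 179), (567, -195, 180), (559, -189, 171), (1295, 200, 1446)]
198 [(493, -271, 18), (568, -216, 158), (571, -204, 169), (572, -193, 176), (565, -187, 169), (560, -179, 167)]
200 [(500, -268, 17), (545, -230, 105), (545, -219, 111), (569, -196, 158), (531, -205, 98), (480, -221, 14)]
202 [(558, -235, 108), (546, -231, 94), (541, -223, 91), (544, -210, 102), (494, -226, 19), (488, -218, 14)]
204 [(561, -234, 102), (561, -223, 108), (555, -216, 103), (546, -210, 92), (500, -224, 16), (499, -212, 22)]
206 [(565, -233, 97), (563, -223, 99), (563, -213, 104), (560, -203, 106), (556, -194, 105), (503, -211, 14)]
208 [(549, -244, 53), (557, -228, 74), (569, -210, 104), (563, -202, 99), (560, -193, 99), (557, -184, 99)]
210 [(559, -239, 58), (554, -231, 55), (549, -222, 53), (556, -207, 72), (567, -190, 99), (565, -180, 102)]
```

```bash
python3 - <<'E'
from plant import sensors
from h import *
# lifted grip, scene1: gripper points relative to tool
def rel(sn,tp,rpy):
    s=dict(np.load(sn));P=cloud(s);ok=(s["z_map"]>0)
    Rm=R.from_euler("xyz",rpy,degrees=True).as_matrix()
    d=(P-tp)@Rm; return d[ok]*1000   # tool coords
for sn,tp,rpy in(("scene1.npz",[.50232,.28779,.20198],[-179.7,-.13,171.41]),("last.npz",None,None)):
    if tp is None:
        o=sensors.get_obs();tp=o['tool_pos'];rpy=o['orientation']
    d=rel(sn,np.array(tp),rpy)
    m=(abs(d[:,0])<110)&(abs(d[:,1])<60)&(d[:,2]<10)&(d[:,2]>-180); q=d[m]
    for z0 in range(-180,10,12):
        r=q[(q[:,2]>=z0)&(q[:,2]<z0+12)]
        if len(r): print(sn,"ztool",z0,len(r),"x",np.percentile(r[:,0],[1,50,99]).round(0),"y",np.percentile(r[:,1],[1,50,99]).round(0))
E
```

```text
scene1.npz ztool -180 44 x [-53. -51. -40.] y [-22.   3.  22.]
scene1.npz ztool -168 48 x [-53. -50. -32.] y [-21.   6.  23.]
scene1.npz ztool -156 441 x [-98. -73.  91.] y [-38.   5.  37.]
scene1.npz ztool -144 157 x [-99. -83.  88.] y [-38.  10.  39.]
scene1.npz ztool -132 207 x [-96. -21.  81.] y [-39.  29.  39.]
scene1.npz ztool -120 120 x [-92. -42.  82.] y [-38.  28.  39.]
scene1.npz ztool -108 26 x [-91. -88.  86.] y [-35.  10.  38.]
scene1.npz ztool -48 41 x [-12.  -4.   4.] y [12. 33. 44.]
scene1.npz ztool -36 23 x [-10.  -8.   3.] y [19. 33. 44.]
scene1.npz ztool -24 23 x [-10.  -9.  -2.] y [18. 30. 44.]
scene1.npz ztool -12 23 x [-10.  -8.   5.] y [16. 34. 43.]
scene1.npz ztool 0 20 x [-9. -8.  1.] y [16. 30. 44.]
last.npz ztool -180 19 x [-42.   9.  15.] y [ 9. 24. 26.]
last.npz ztool -168 68 x [-49. -13.  17.] y [-10.  22.  28.]
last.npz ztool -156 483 x [-96.  19.  95.] y [-34.  13.  41.]
last.npz ztool -144 208 x [-96.  26.  96.] y [-36.  24.  42.]
last.npz ztool -132 236 x [-88.  13.  92.] y [-27.  31.  42.]
last.npz ztool -120 96 x [-86.  18.  87.] y [-28.  36.  42.]
last.npz ztool -108 11 x [-82.  11.  77.] y [-8. 14. 37.]
last.npz ztool -84 2 x [-15. -12.  -9.] y [12. 14. 16.]
last.npz ztool -72 75 x [-99. -11.  82.] y [-57.  12.  29.]
last.npz ztool -60 283 x [-108.   -6.   81.] y [-46.  23.  36.]
last.npz ztool -48 87 x [-106.   -1.   81.] y [-55.  14.  32.]
last.npz ztool -36 74 x [-105.   20.   81.] y [-57.  14.  26.]
last.npz ztool -24 87 x [-109.   16.   86.] y [-54.  14.  34.]
last.npz ztool -12 402 x [-106.   -3.   94.] y [-47.  24.  37.]
last.npz ztool 0 132 x [-103.   32.  107.] y [-49.  32.  37.]
```

Request:
{"method": "send_rows", "body": {
  "commands": [
    [1,[-0.06,-0.0105,0],[0,0,0]],
    [1,[-0.06,-0.0105,0],[0.0027,-0.0151,0]],
    [1,[-0.02,-0.0035,0],[0.0027,-0.0151,0]],
    [1,[0,0,0],[0,0,0]],
    [1,[0,0,0],[0,0,0]]
  ]
}}

```text
clock: 32.5
tool_pos: [0.532, -0.1314, 0.0468]
orientation: [165.2, 0.1, 100.1]
force: [0.1, 1.1, 0.2]
opening: 0.0011
```

```bash
python3 st.py; python3 rot.py 14; python3 tilt3.py|grep long
```

```text
t 32.5 x'y'z 500.9 -222.2 46.8 rpy [1.6521e+02 1.0000e-01 1.0009e+02] F'  [0.3 1.1 0.2] open 0.0011
rot units [-0.0001  0.0022 -0.0001]
tip-forward deg 14.79
longL 62 3 (np.float64(553.1), np.float64(553.0))
longL 71 2 (np.float64(555.8), np.float64(555.8))
longL 80 0 
longL 89 0 
longL 98 0 
longL 107 9 (np.float64(555.7), np.float64(556.3))
longR 62 2 (np.float64(554.2), np.float64(554.2))
longR 71 3 (np.float64(557.9), np.float64(557.5))
longR 80 0 
longR 89 0 
longR 98 0 
longR 107 8 (np.float64(556.8), np.float64(556.4))
```

View pics/avg.png

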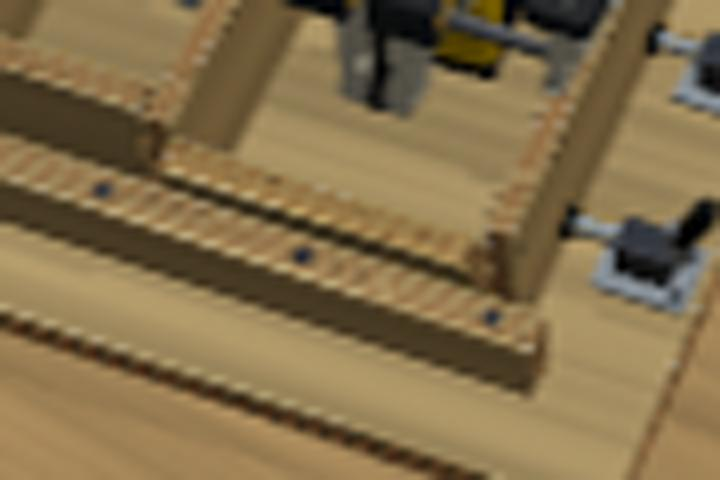

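```bash
python3 - <<'E'
from plant import sensors
from h import *
s=dict(np.load("last.npz"));o=sensors.get_obs()
z=R.from_euler("xyz",o['orientation'],degrees=True).apply([0,0,1]);tp=o['tool_pos']
for d in(0,-.02,-.04,-.066): print(d,((proj(s,tp+z*d)[0]-[200,180])*8).round(0))
E
```

```text
0 [384. 158.]
-0.02 [386. 124.]
-0.04 [388.  89.]
-0.066 [390.  43.]
```

```bash
python3 - <<'E'
from plant import sensors,snapshot
from h import *
s=snapshot("scene");np.savez("last.npz",**s);o=sensors.get_obs()
P=cloud(s);Rm=R.from_euler("xyz",o['orientation'],degrees=True).as_matrix()
D=(P-o['tool_pos'])@Rm*1000
for v in range(184,202):
    print(v,[tuple(D[v,u].astype(int)) for u in range(241,256,3)])
img=s["color"][150:220,190:300];cv2.imwrite("pics/f.png",cv2.resize(img,None,fx=7,fy=7,interpolation=cv2.INTER_CUBIC))
E
```

```text
184 [(np.int64(-56), np.int64(-71), np.int64(8)), (np.int64(-14), np.int64(7), np.int64(-72)), (np.int64(-2), np.int64(10), np.int64(-79)), (np.int64(17), np.int64(36), np.int64(-108)), (np.int64(29), np.int64(42), np.int64(-117))]
185 [(np.int64(-57), np.int64(-74), np.int64(16)), (np.int64(-13), np.int64(9), np.int64(-69)), (np.int64(-2), np.int64(9), np.int64(-73)), (np.int64(8), np.int64(12), np.int64(-80)), (np.int64(28), np.int64(39), np.int64(-111))]
186 [(np.int64(-53), np.int64(-66), np.int64(12)), (np.int64(-13), np.int64(9), np.int64(-65)), (np.int64(-1), np.int64(12), np.int64(-72)), (np.int64(9), np.int64(14), np.int64(-78)), (np.int64(18), np.int64(9), np.int64(-78))]
187 [(np.int64(-54), np.int64(-68), np.int64(19)), (np.int64(-10), np.int64(15), np.int64(-67)), (np.int64(-1), np.int64(13), np.int64(-68)), (np.int64(9), np.int64(13), np.int64(-73)), (np.int64(17), np.int64(5), np.int64(-69))]
188 [(np.int64(-50), np.int64(-58), np.int64(14)), (np.int64(-12), np.int64(8), np.int64(-56)), (np.int64(-1), np.int64(11), np.int64(-62)), (np.int64(8), np.int64(11), np.int64(-
[... 2348 characters left out ...]
(24))]
199 [(np.int64(-31), np.int64(-16), np.int64(23)), (np.int64(-23), np.int64(-22), np.int64(25)), (np.int64(-13), np.int64(-25), np.int64(23)), (np.int64(-3), np.int64(-28), np.int64(22)), (np.int64(9), np.int64(-24), np.int64(14))]
200 [(np.int64(-31), np.int64(-15), np.int64(26)), (np.int64(-20), np.int64(-15), np.int64(22)), (np.int64(-11), np.int64(-20), np.int64(23)), (np.int64(-1), np.int64(-23), np.int64(22)), (np.int64(7), np.int64(-28), np.int64(22))]
201 [(np.int64(-30), np.int64(-15), np.int64(31)), (np.int64(-19), np.int64(-13), np.int64(25)), (np.int64(-8), np.int64(-14), np.int64(22)), (np.int64(0), np.int64(-19), np.int64(22)), (np.int64(8), np.int64(-28), np.int64(26))]
```

View pics/f.png

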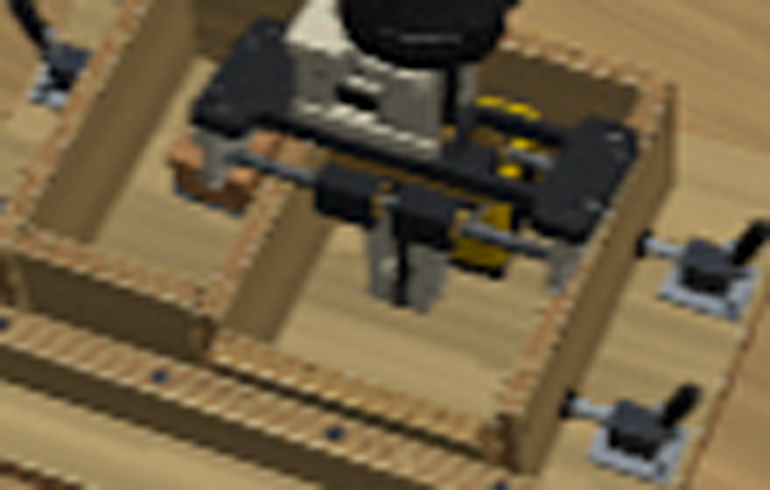

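Request:
{"method": "send_rows", "body": {
  "commands": [
    [1,[0,0,0],[-0.0027,0.0151,0]],
    [1,[0,0,-0.02],[-0.0026,0.0145,0]],
    [1,[0,0,-0.05],[0,0,0]],
    [1,[0,0,-0.05],[0,0,0]],
    [1,[0,0,-0.01],[0,0,0]],
    [1,[0,0,0],[0,0,0]]
  ]
}}

```text
clock: 33.55
tool_pos: [0.5306, -0.1312, 0.0104]
orientation: [176.5, 0.1, 100.1]
force: [-0.5, 0.6, -0.1]
opening: 0.0006
```

```bash
python3 st.py; python3 rot.py 4;  python3 - <<'E'
from plant import sensors,snapshot
from h import *
s=snapshot("scene");np.savez("last.npz",**s);o=sensors.get_obs()
P=cloud(s);Rm=R.from_euler("xyz",o['orientation'],degrees=True).as_matrix()
a=np.radians(10.05);c,si=np.cos(a),np.sin(a)
for v in range(184,208,2):
    print(v,[(int((x*c+y*si)*1000),int((-x*si+y*c)*1000),int(zz*1000)) for x,y,zz in P[v,238:258:4]])
cv2.imwrite("pics/f2.png",cv2.resize(s["color"][150:220,190:300],None,fx=7,fy=7,interpolation=cv2.INTER_CUBIC))
E
```

```text
t 33.55 x'y'z 499.6 -221.8 10.4 rpy [1.7655e+02 8.0000e-02 1.0007e+02] F'  [-0.4  0.7 -0.1] open 0.0006
rot units [ 0.0005 -0.0015 -0.    ]
tip-forward deg 3.45
184 [(520, -241, 156), (515, -229, 155), (516, -214, 165), (504, -206, 153), (489, -199, 135)]
186 [(517, -243, 140), (518, -228, 149), (516, -215, 152), (514, -202, 157), (511, -189, 159)]
188 [(521, -242, 134), (517, -229, 136), (511, -218, 133), (519, -200, 153), (516, -187, 156)]
190 [(532, -236, 142), (528, -224, 142), (521, -214, 137), (517, -202, 137), (517, -187, 146)]
192 [(535, -236, 135), (529, -225, 131), (528, -211, 138), (528, -197, 145), (520, -187, 139)]
194 [(476, -271, 18), (509, -237, 85), (531, -210, 131), (530, -196, 137), (525, -185, 135)]
196 [(481, -269, 15), (475, -257, 13), (505, -225, 73), (534, -195, 132), (465, -216, 20)]
198 [(487, -267, 12), (487, -251, 21), (508, -224, 65), (509, -209, 75), (469, -214, 14)]
200 [(496, -263, 14), (493, -249, 17), (510, -224, 55), (514, -207, 71), (477, -211, 15)]
202 [(554, -230, 105), (499, -246, 15), (491, -235, 9), (487, -222, 10), (484, -208, 14)]
204 [(559, -228, 102), (556, -215, 104), (503, -229, 18), (493, -219, 8), (491, -205, 14)]
206 [(566, -225, 101), (561, -214, 100), (559, -200, 105), (556, -187, 108), (499, -202, 15)]
```

View pics/f2.png

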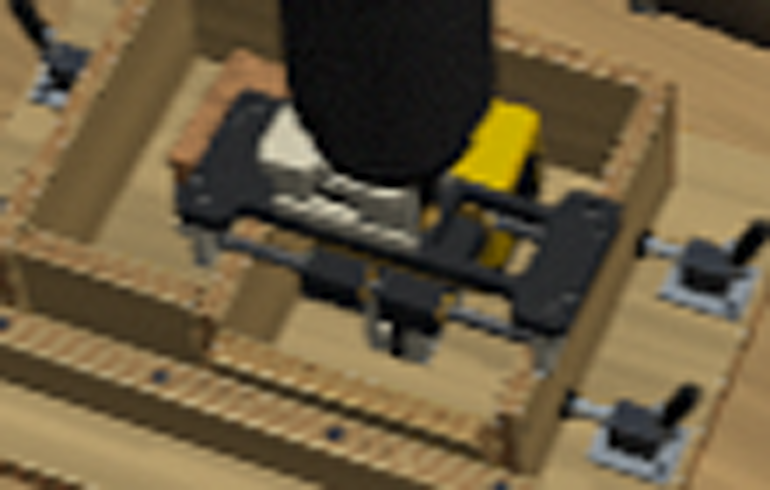

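Request:
{"method": "send_rows", "body": {
  "commands": [
    [1,[0.03,0.0053,-0.018],[0.0003,-0.0015,0]],
    [1,[0.03,0.0053,0],[0,0,0]],
    [1,[0,0,0],[0,0,0]],
    [1,[0,0,0],[0,0,0]]
  ]
}}

```text
clock: 34.0
tool_pos: [0.5472, -0.1285, 0.0072]
orientation: [175.8, 0.1, 100.0]
force: [0.3, 0.1, -0.3]
opening: 0.0
```

```bash
python3 st.py; python3 rot.py 4
```

```text
t 34.0 x'y'z 516.4 -222.0 7.2 rpy [1.7576e+02 8.0000e-02 1.0005e+02] F'  [ 0.3  0.1 -0.3] open 0.0
rot units [0.0001 0.0007 0.    ]
tip-forward deg 4.24
```

Request:
{"method": "send_rows", "body": {
  "commands": [
    [1,[0.02,0.0035,0],[0,0,0]],
    [1,[0.015,0.0026,0],[0,0,0]],
    [1,[0.01,0.0018,0],[0,0,0]],
    [1,[0,0,0],[0,0,0]]
  ]
}}

```text
clock: 34.4
tool_pos: [0.5536, -0.1275, 0.0071]
orientation: [176.3, 0.0, 100.0]
force: [-1.1, -0.2, 0.9]
opening: 0.0004
```

```bash
python3 st.py; python3 tilt3.py|grep long
```

```text
t 34.4 x'y'z 522.9 -222.1 7.1 rpy [1.7632e+02 4.0000e-02 9.9990e+01] F'  [-1.1  0.   0.9] open 0.0004
longL 62 2 (np.float64(554.0), np.float64(554.0))
longL 71 3 (np.float64(556.7), np.float64(556.7))
longL 80 0 
longL 89 0 
longL 98 0 
longL 107 8 (np.float64(556.1), np.float64(555.7))
longR 62 5 (np.float64(552.8), np.float64(553.1))
longR 71 2 (np.float64(555.9), np.float64(555.9))
longR 80 0 
longR 89 0 
longR 98 0 
longR 107 11 (np.float64(556.4), np.float64(556.1))
```

Request:
{"method": "send_rows", "body": {
  "commands": [
    [1,[0.015,0.0026,0],[0,0,0]],
    [1,[0.015,0.0026,0],[0,0,0]]
  ]
}}

```text
clock: 35.0
tool_pos: [0.5538, -0.1274, 0.0067]
orientation: [177.0, -0.0, 99.9]
force: [-18.1, 0.5, 23.5]
opening: 0.0005
```

```bash
python3 st.py; python3 tilt3.py|grep long; python3 st.py
```

```text
t 35.0 x'y'z 523.1 -222.1 6.7 rpy [ 1.770e+02 -1.000e-02  9.994e+01] F'  [-17.7   3.7  23.5] open 0.0005
longL 62 3 (np.float64(554.3), np.float64(554.3))
longL 71 3 (np.float64(556.9), np.float64(556.9))
longL 80 0 
longL 89 0 
longL 98 0 
longL 107 11 (np.float64(556.4), np.float64(556.4))
longR 62 2 (np.float64(553.6), np.float64(553.6))
longR 71 1 (np.float64(557.7), np.float64(557.7))
longR 80 0 
longR 89 0 
longR 98 2 (np.float64(554.6), np.float64(554.6))
longR 107 11 (np.float64(556.1), np.float64(556.0))
t 35.4 x'y'z 523.1 -222.0 6.7 rpy [ 1.7697e+02 -2.0000e-02  9.9930e+01] F'  [-16.3   1.8  19.2] open 0.0006
```

Request:
{"method": "send_rows", "body": {
  "commands": [
    [0.9,[-0.06,-0.0105,0.01],[0,0,0]],
    [0.5,[-0.04,-0.007,0.1],[0,0,0]],
    [0.5,[0,0,0.16],[0,0,0.0225]],
    [0.5,[0,0,0.16],[0,0,0.0225]],
    [0.5,[0.02,0.0035,0.08],[0,0,0.0225]],
    [0.5,[0.03,0.0053,0],[0,0,0.0225]],
    [0.5,[0.03,0.0053,0],[0,0,0.0225]],
    [0.5,[0.03,0.0053,0],[0,0,0.0225]],
    [0.5,[0.03,0.0053,0],[0,0,0.0225]],
    [0.5,[0.03,0.0053,0],[0,0,0.0225]],
    [0.5,[0.03,0.0053,0],[0,0,0.0225]],
    [0.5,[0.03,0.0053,0],[0,0,0.0225]]
  ]
}}

```text
clock: 36.6
tool_pos: [0.5981, -0.119, 0.1437]
orientation: [176.3, 1.2, -175.8]
force: [0.8, -0.4, 0.7]
opening: 0.0438
```

```bash
sed -i 's/100.05/float(sys.argv[2])/' rot.py; python3 st.py; python3 rot.py -19.5 -169.95;  python3 - <<'E'
from plant import sensors,snapshot
from h import *
s=snapshot("scene");np.savez("last.npz",**s)
P=cloud(s);ok=s["z_map"]>0
a=np.radians(10.05);c,si=np.cos(a),np.sin(a)
X=(P[...,0]*c+P[...,1]*si)*1000;Y=(-P[...,0]*si+P[...,1]*c)*1000;Z=P[...,2]*1000
m=ok&(Y>-288)&(Y<-158)&(X>545)&(X<575)&(Z>59)&(Z<115)
for z0 in range(60,115,6):
    f=m&(abs(Z-z0)<3); 
    if f.sum(): print(z0,f.sum(),np.percentile(X[f],[5,50,95]).round(0),np.percentile(Y[f],[1,99]).round(0))
cv2.imwrite("pics/f3.png",cv2.resize(s["color"][120:230,170:310],None,fx=5.5,fy=5.5,interpolation=cv2.INTER_CUBIC))
E
```

```text
t 36.6 x'y'z 568.1 -221.6 143.7 rpy [ 176.27    1.25 -175.83] F'  [ 0.8 -0.6  0.7] open 0.0438
rot units [-0.0173  0.0559  0.0178]
tip-forward deg 1.62
60 21 [553. 564. 571.] [-281. -162.]
66 15 [554. 555. 564.] [-256. -161.]
72 6 [556. 557. 557.] [-253. -167.]
78 8 [559. 560. 560.] [-237. -175.]
84 7 [551. 562. 563.] [-245. -159.]
90 12 [558. 563. 565.] [-252. -159.]
96 21 [561. 565. 567.] [-253. -159.]
102 68 [554. 562. 568.] [-246. -159.]
108 44 [555. 561. 567.] [-249. -159.]
114 1 [565. 565. 565.] [-191. -191.]
```

View pics/f3.png

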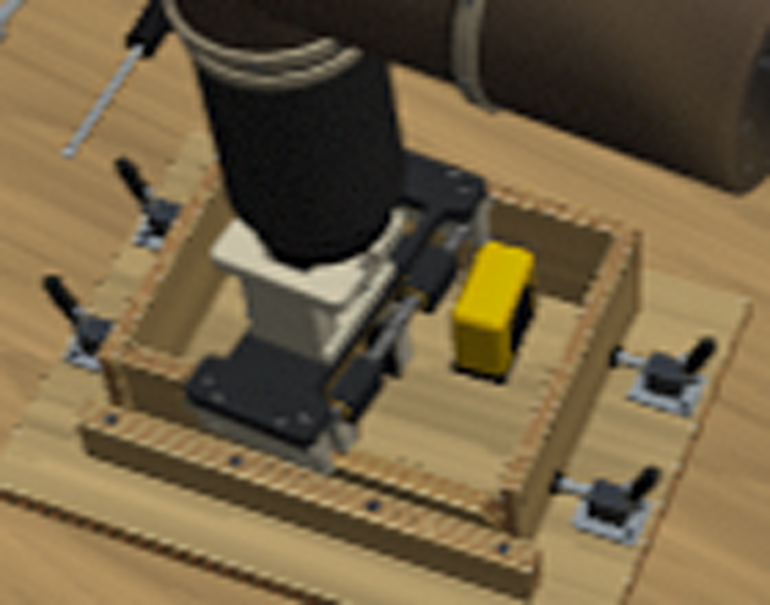

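Request:
{"method": "send_rows", "body": {
  "commands": [
    [0.5,[-0.01,0,0],[-0.006,0.0192,0.006]],
    [0.5,[0,0,0],[-0.006,0.0192,0.006]],
    [0.5,[0,0,0],[-0.006,0.0192,0.006]],
    [0.5,[0,0,0],[0,0,0]],
    [0.5,[0,0,0],[0,0,0]]
  ]
}}

```text
clock: 37.15
tool_pos: [0.6004, -0.1185, 0.1417]
orientation: [-179.7, -20.6, -169.6]
force: [0.0, 0.7, 0.5]
opening: 0.0439
```

```bash
python3 st.py; python3 rot.py -20.5 -169.95
```

```text
t 37.15 x'y'z 570.5 -221.4 141.7 rpy [-179.72  -20.62 -169.59] F'  [0.2 0.7 0.5] open 0.0439
rot units [ 0.0008 -0.0002 -0.0013]
tip-forward deg -20.62
```

Request:
{"method": "send_rows", "body": {
  "commands": [
    [0.5,[0.019,0.0033,0],[0.0008,0,-0.0013]],
    [0.5,[-0.041,-0.0073,-0.112],[0,0,0]],
    [0.5,[-0.041,-0.0073,-0.112],[0,0,0]],
    [0.5,[0,0,0],[0,0,0]],
    [0.5,[0,0,0],[0,0,0]]
  ]
}}

```text
clock: 37.65
tool_pos: [0.5871, -0.122, 0.0894]
orientation: [-180.0, -19.7, -170.4]
force: [0.8, -0.2, 0.7]
opening: 0.0436
```

```bash
python3 st.py; python3 rot.py -20.5 -169.95; python3 - <<'E'
from plant import sensors
import numpy as np
o=sensors.get_obs();a=np.radians(10.05);tp=o['tool_pos']*1000
x=tp[0]*np.cos(a)+tp[1]*np.sin(a); print("axis err x'",x-(537.3+.374*(tp[2]-40.4)))
from plant import snapshot
import cv2
s=snapshot("scene");cv2.imwrite("pics/f4.png",cv2.resize(s["color"][120:230,170:310],None,fx=5.5,fy=5.5,interpolation=cv2.INTER_CUBIC))
E
```

```text
t 37.65 x'y'z 556.8 -222.5 89.4 rpy [-179.98  -19.67 -170.37] F'  [ 0.8 -0.3  0.7] open 0.0436
rot units [-0.0003  0.0023  0.0011]
tip-forward deg -19.67
axis err x' 1.1774782635542351
```

View pics/f4.png

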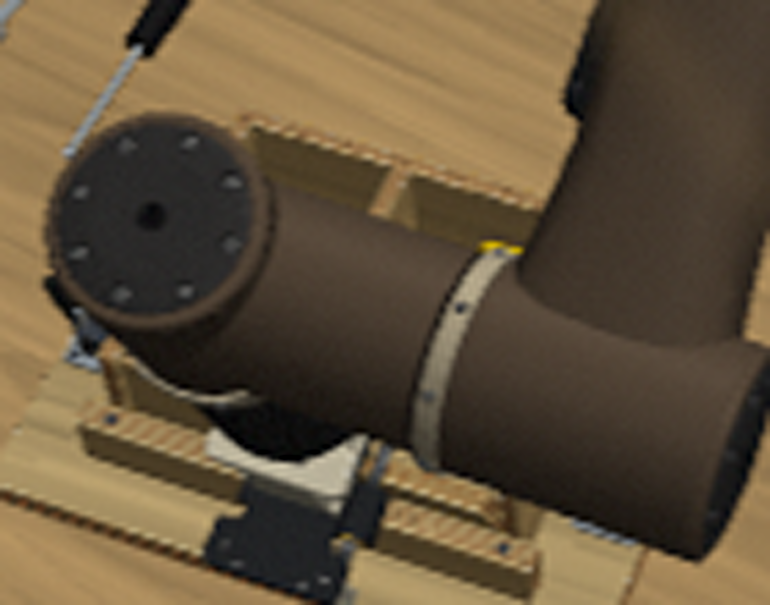

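Request:
{"method": "send_rows", "body": {
  "commands": [
    [0.5,[-0.036,-0.0055,-0.09],[-0.0003,0.0023,0.0011]],
    [0.5,[-0.034,-0.006,-0.09],[0,0,0]],
    [0.5,[0,0,0],[0,0,0]],
    [0.5,[0,0,0],[0,0,0]]
  ]
}}

```text
clock: 38.1
tool_pos: [0.5756, -0.1252, 0.0516]
orientation: [-179.9, -19.7, -170.0]
force: [-0.3, -0.1, -0.0]
opening: 0.0439
```

```bash
python3 st.py; python3 rot.py -20.5 -169.95; python3 - <<'E'
from plant import sensors
import numpy as np
o=sensors.get_obs();a=np.radians(10.05);tp=o['tool_pos']*1000
x=tp[0]*np.cos(a)+tp[1]*np.sin(a); print("axis err x'",x-(537.3+.374*(tp[2]-40.4)))
E
```

```text
t 38.1 x'y'z 545.0 -223.7 51.6 rpy [-179.88  -19.69 -170.03] F'  [-0.3 -0.  -0. ] open 0.0439
rot units [-0.0001  0.0023  0.0001]
tip-forward deg -19.69
axis err x' 3.4864491612593156
```

Request:
{"method": "send_rows", "body": {
  "commands": [
    [0.5,[-0.028,-0.001,-0.045],[0,0.002,0]],
    [0.5,[0,0,0],[0,0,0]],
    [0.7,[0,0,0],[0,0,0]],
    [1,[0,0,0],[0,0,0]],
    [1,[0,0,0],[0,0,0]],
    [1,[0,0,0],[0,0,0]],
    [1,[0,0,0],[0,0,0]],
    [1,[0,0,0],[0,0,0]],
    [1,[0,0,0],[0,0,0]]
  ]
}}

```text
clock: 39.0
tool_pos: [0.5702, -0.1257, 0.0444]
orientation: [-180.0, -20.3, -170.0]
force: [-1.7, 0.2, 2.6]
opening: 0.0156
```

```bash
python3 st.py; python3 rot.py -20.5 -169.95
```

```text
t 39.0 x'y'z 539.5 -223.3 44.4 rpy [-179.95  -20.27 -169.98] F'  [-1.6  0.5  2.6] open 0.0156
rot units [0.     0.0006 0.    ]
tip-forward deg -20.27
```

Request:
{"method": "send_rows", "body": {
  "commands": [
    [1,[-0.02,-0.0035,0.04],[0,0,0]],
    [1,[-0.01,-0.0018,0.02],[0.0033,-0.0188,0]],
    [1,[0,0,0],[0.0033,-0.0188,0]],
    [1,[0,0,0],[0.0033,-0.0188,0]],
    [1,[0,0,0],[0,0,0]],
    [1,[0,0,0],[0,0,0]]
  ]
}}

```text
clock: 39.6
tool_pos: [0.5641, -0.1265, 0.0601]
orientation: [-179.9, 1.3, -170.0]
force: [-0.6, -0.3, -1.6]
opening: 0.0145
```

```bash
python3 st.py; python3 rot.py 0 -169.95; python3 tilt3.py; 
```

```text
t 39.6 x'y'z 533.3 -223.0 60.1 rpy [-179.91    1.35 -169.97] F'  [-0.6 -0.2 -1.6] open 0.0145
rot units [-0.0004  0.0037  0.0001]
tip-forward deg 1.35
longL 62 11 (np.float64(542.4), np.float64(542.3))
longL 71 10 (np.float64(541.6), np.float64(541.9))
longL 80 9 (np.float64(541.9), np.float64(541.8))
longL 89 14 (np.float64(541.9), np.float64(541.7))
longL 98 13 (np.float64(541.3), np.float64(541.4))
longL 107 9 (np.float64(541.5), np.float64(541.5))
longR 62 0 
longR 71 0 
longR 80 0 
longR 89 0 
longR 98 0 
longR 107 0 
shortL 62 7 (np.float64(548.6), np.float64(548.7))
shortL 71 6 (np.float64(548.7), np.float64(548.6))
shortL 80 11 (np.float64(548.5), np.float64(548.5))
shortL 89 11 (np.float64(548.7), np.float64(548.6))
shortL 98 12 (np.float64(548.7), np.float64(548.5))
shortL 107 19 (np.float64(545.4), np.float64(545.0))
shortR 62 9 (np.float64(548.8), np.float64(548.7))
shortR 71 11 (np.float64(548.6), np.float64(548.6))
shortR 80 5 (np.float64(548.5), np.float64(548.4))
shortR 89 14 (np.float64(548.6), np.float64(548.4))
shortR 98 8 (np.float64(548.3), np.float64(548.5))
shortR 107 17 (np.float64(545.4), np.float64(545.3))
```

View pics/avg.png

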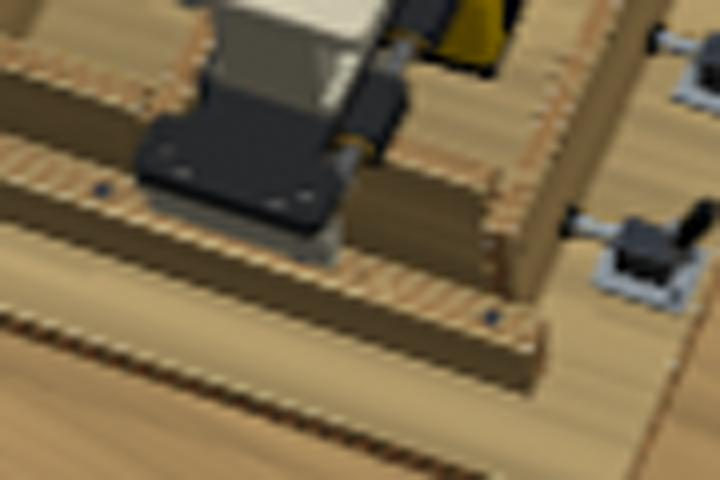

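Request:
{"method": "send_rows", "body": {
  "commands": [
    [1,[0.012,0.0021,-0.03],[-0.0004,0.0037,0]],
    [1,[0.01,0.0018,-0.03],[0,0,0]],
    [1,[0,0,-0.015],[0,0,0]],
    [1,[0,0,0],[0,0,0]]
  ]
}}

```text
clock: 40.4
tool_pos: [0.5737, -0.1257, 0.0445]
orientation: [-179.8, -0.2, -169.7]
force: [-5.2, -1.0, -3.6]
opening: 0.0149
```

```bash
python3 st.py; python3 rot.py 0 -169.95
```

```text
t 40.4 x'y'z 542.9 -223.9 44.5 rpy [-179.8    -0.21 -169.7 ] F'  [-5.2 -0.  -3.6] open 0.0149
rot units [ 0.0007 -0.0005 -0.0007]
tip-forward deg -0.21
```

Request:
{"method": "send_rows", "body": {
  "commands": [
    [1,[-0.004,-0.0007,-0.01],[0,0,0]],
    [1,[0,0,-0.01],[0,0,0]],
    [1,[0,0,-0.005],[0,0,0]],
    [1,[0,0,0],[0,0,0]]
  ]
}}

```text
clock: 40.8
tool_pos: [0.5727, -0.1261, 0.0442]
orientation: [-179.7, -0.5, -169.5]
force: [-2.0, -1.0, -1.4]
opening: 0.0149
```

```bash
python3 st.py; python3 rot.py 0 -169.95
```

```text
t 40.8 x'y'z 541.9 -224.1 44.2 rpy [-179.66   -0.48 -169.52] F'  [-2.1 -0.6 -1.4] open 0.0149
rot units [ 0.0012 -0.0011 -0.0012]
tip-forward deg -0.48
```

Request:
{"method": "send_rows", "body": {
  "commands": [
    [1,[-0.004,-0.0007,-0.012],[0.0006,-0.0005,-0.0008]],
    [1,[0,0,-0.012],[0,0,0]],
    [1,[0,0,0],[0,0,0]]
  ]
}}

```text
clock: 41.1
tool_pos: [0.5725, -0.1261, 0.0441]
orientation: [-179.7, -0.3, -169.6]
force: [-2.0, -0.3, -2.5]
opening: 0.015
```

```bash
python3 st.py; python3 tilt3.py|grep long
```

```text
t 41.1 x'y'z 541.7 -224.1 44.1 rpy [-179.72   -0.32 -169.64] F'  [-2.   0.1 -2.5] open 0.015
longL 62 11 (np.float64(550.6), np.float64(550.5))
longL 71 12 (np.float64(550.7), np.float64(550.7))
longL 80 8 (np.float64(550.7), np.float64(550.8))
longL 89 12 (np.float64(551.0), np.float64(551.0))
longL 98 10 (np.float64(551.2), np.float64(551.0))
longL 107 32 (np.float64(547.3), np.float64(546.6))
longR 62 0 
longR 71 0 
longR 80 0 
longR 89 0 
longR 98 0 
longR 107 0
```

View pics/avg.png

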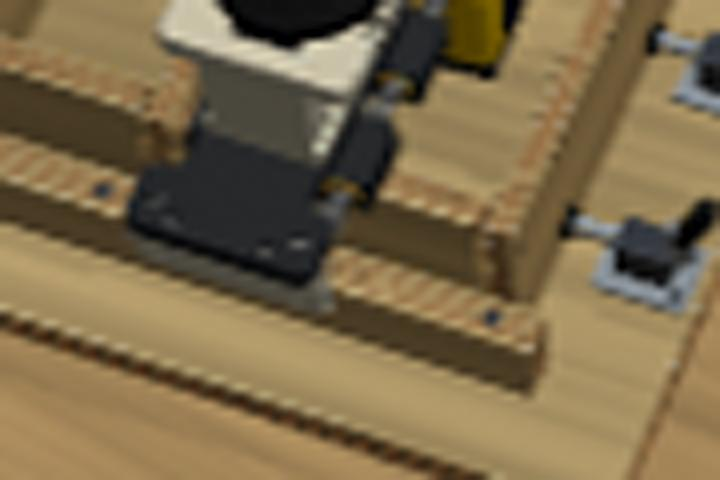

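Request:
{"method": "send_rows", "body": {
  "commands": [
    [0.6,[0,0,0],[0,0,0]],
    [0.6,[0,0,0],[0,0,0]],
    [0.6,[0,0,0],[0,0,0]],
    [0.6,[0,0,0],[0,0,0]],
    [0.6,[0,0,0],[0,0,0]],
    [0.6,[0,0,-0.05],[0,0,0]],
    [0.6,[0,0,-0.035],[0,0,0]],
    [0.6,[0,0,0],[0,0,0]],
    [0.6,[0,0,0],[0,0,0]]
  ]
}}

```text
clock: 42.4
tool_pos: [0.5738, -0.1261, 0.0171]
orientation: [-179.7, -0.5, -169.6]
force: [-0.4, -0.5, 0.0]
opening: 0.0349
```

```bash
python3 st.py; python3 rot.py 0 -169.95; python3 tilt3.py|grep long
```

```text
t 42.4 x'y'z 543.0 -224.3 17.1 rpy [-179.73   -0.45 -169.63] F'  [-0.5 -0.4  0. ] open 0.0349
rot units [ 0.001  -0.0011 -0.0009]
tip-forward deg -0.45
longL 62 10 (np.float64(549.8), np.float64(549.8))
longL 71 13 (np.float64(549.7), np.float64(549.9))
longL 80 11 (np.float64(549.7), np.float64(549.9))
longL 89 10 (np.float64(550.2), np.float64(550.2))
longL 98 13 (np.float64(549.6), np.float64(549.5))
longL 107 28 (np.float64(546.8), np.float64(546.1))
longR 62 0 
longR 71 0 
longR 80 0 
longR 89 0 
longR 98 3 (np.float64(550.4), np.float64(549.9))
longR 107 3 (np.float64(544.4), np.float64(544.3))
```

Request:
{"method": "send_rows", "body": {
  "commands": [
    [0.6,[0,0,0.007],[0.001,-0.0011,-0.0009]],
    [0.8,[0,0,0],[0,0,0]],
    [1,[0,0,0],[0,0,0]],
    [1,[0,0,0],[0,0,0]],
    [1,[0,0,0],[0,0,0]],
    [1,[0,0,0],[0,0,0]],
    [1,[0,0,0],[0,0,0]]
  ]
}}

```text
clock: 43.5
tool_pos: [0.5724, -0.1263, 0.0201]
orientation: [179.9, -0.0, -170.0]
force: [-1.5, 0.2, 0.8]
opening: 0.015
```

```bash
python3 st.py; python3 rot.py 0 -169.95
```

```text
t 43.5 x'y'z 541.5 -224.3 20.1 rpy [ 1.7994e+02 -2.0000e-02 -1.7002e+02] F'  [-1.4  0.4  0.8] open 0.015
rot units [-0.0001 -0.0001  0.0002]
tip-forward deg -0.02
```

Gripped deep. Now I push in small steps, with a slight 0.7° tips-forward turn.

Request:
{"method": "send_rows", "body": {
  "commands": [
    [1,[0.004,0.0007,0],[0.0003,-0.002,0]],
    [1,[0.006,0.001,0],[0,0,0]],
    [1,[0.007,0.0012,0],[0,0,0]]
  ]
}}

```text
clock: 43.8
tool_pos: [0.5725, -0.1263, 0.0201]
orientation: [179.9, 0.4, -170.0]
force: [-5.7, 0.2, 5.8]
opening: 0.0145
```

```bash
python3 st.py; python3 tilt3.py|grep longL; python3 st.py
```

```text
t 43.8 x'y'z 541.7 -224.3 20.1 rpy [ 179.95    0.35 -170.04] F'  [-5.6  1.2  5.8] open 0.0145
longL 62 9 (np.float64(550.0), np.float64(550.1))
longL 71 11 (np.float64(550.0), np.float64(550.0))
longL 80 8 (np.float64(549.9), np.float64(550.1))
longL 89 9 (np.float64(550.5), np.float64(550.4))
longL 98 12 (np.float64(550.5), np.float64(550.2))
longL 107 28 (np.float64(546.6), np.float64(546.6))
t 44.2 x'y'z 541.7 -224.3 20.1 rpy [ 179.95    0.35 -170.04] F'  [-6.5  0.6  6. ] open 0.0153
```

Request:
{"method": "send_rows", "body": {
  "commands": [
    [1,[0.012,0.0021,0.004],[0,0,0]]
  ]
}}

```text
clock: 44.3
tool_pos: [0.5725, -0.1263, 0.0202]
orientation: [179.9, 0.1, -170.1]
force: [-6.6, -3.0, -3.4]
opening: 0.0151
```

```bash
python3 st.py; python3 tilt3.py|grep longL; python3 st.py
```

```text
t 44.3 x'y'z 541.6 -224.3 20.2 rpy [ 1.7991e+02  8.0000e-02 -1.7008e+02] F'  [-7.  -1.8 -3.4] open 0.0151
longL 62 11 (np.float64(550.5), np.float64(550.5))
longL 71 10 (np.float64(550.6), np.float64(550.6))
longL 80 8 (np.float64(550.2), np.float64(550.2))
longL 89 12 (np.float64(550.6), np.float64(550.5))
longL 98 9 (np.float64(550.5), np.float64(550.4))
longL 107 30 (np.float64(546.1), np.float64(546.2))
t 44.7 x'y'z 541.7 -224.3 20.2 rpy [ 1.7991e+02  7.0000e-02 -1.7007e+02] F'  [-7.4 -0.4  1.2] open 0.0149
```

Request:
{"method": "send_rows", "body": {
  "commands": [
    [1,[0.016,0.0028,0.003],[0,0,0]]
  ]
}}

```text
clock: 44.8
tool_pos: [0.5723, -0.1263, 0.0202]
orientation: [179.9, -0.3, -170.1]
force: [-14.5, -0.2, 12.2]
opening: 0.0146
```

```bash
python3 st.py; python3 tilt3.py; for i in 1 2 3; do python3 st.py; python3 -c "
from plant import snapshot
[snapshot('scene') for i in range(4)]"; done; python3 st.py
```

```text
t 44.8 x'y'z 541.5 -224.3 20.2 rpy [ 179.88   -0.33 -170.11] F'  [-14.3   2.4  12.2] open 0.0146
longL 62 9 (np.float64(550.5), np.float64(550.3))
longL 71 11 (np.float64(551.1), np.float64(550.9))
longL 80 8 (np.float64(550.4), np.float64(550.4))
longL 89 8 (np.float64(550.4), np.float64(550.7))
longL 98 13 (np.float64(550.8), np.float64(550.9))
longL 107 26 (np.float64(546.1), np.float64(545.6))
longR 62 0 
longR 71 0 
longR 80 0 
longR 89 0 
longR 98 2 (np.float64(550.7), np.float64(550.7))
longR 107 4 (np.float64(547.3), np.float64(547.5))
shortL 62 10 (np.float64(548.7), np.float64(548.6))
shortL 71 8 (np.float64(548.7), np.float64(548.6))
shortL 80 9 (np.float64(548.8), np.float64(548.9))
shortL 89 8 (np.float64(548.6), np.float64(548.6))
shortL 98 13 (np.float64(548.8), np.float64(548.5))
shortL 107 21 (np.float64(545.5), np.float64(545.3))
shortR 62 9 (np.float64(548.7), np.float64(548.8))
shortR 71 8 (np.float64(548.6), np.float64(548.4))
shortR 80 7 (np.float64(548.4), np.float64(548.4))
shortR 89 16 (np.float64(548.4), np.float64(548.5))
shortR 98 10 (np.float64(548.3), np.float64(548.3))
shortR 107 20 (np.float64(546.7), np.float64(545.8))
t 45.2 x'y'z 541.4 -224.2 20.2 rpy [ 179.88   -0.33 -170.11] F'  [-11.6   0.3   7. ] open 0.0151
t 45.4 x'y'z 541.5 -224.2 20.2 rpy [ 179.88   -0.33 -170.11] F'  [-11.1   1.    7.2] open 0.0149
t 45.6 x'y'z 541.4 -224.2 20.2 rpy [ 179.88   -0.33 -170.11] F'  [-10.9   1.1   6.4] open 0.0148
t 45.8 x'y'z 541.4 -224.2 20.2 rpy [ 179.88   -0.33 -170.11] F'  [-11.3   0.9   7.5] open 0.0145
```

View pics/avg.png

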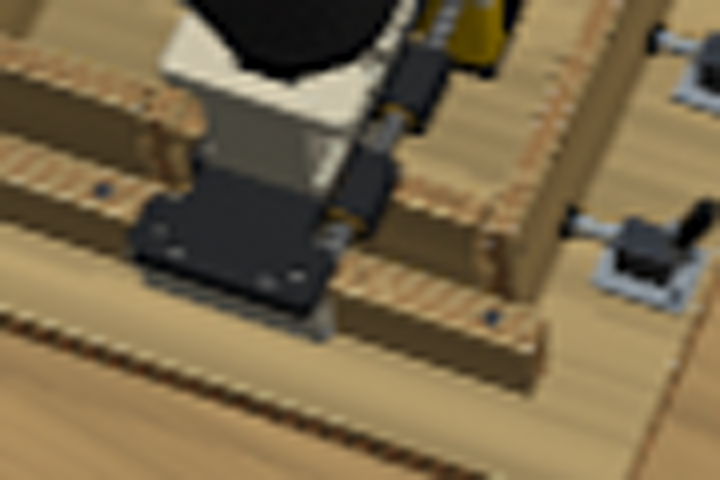

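```bash
python3 - <<'E'
from plant import snapshot
from h import *
ss=[snapshot("scene") for _ in range(20)]
s=ss[0]; s["z_map"]=np.mean([q["z_map"] for q in ss],0)
a=np.radians(10.05);c,si=np.cos(a),np.sin(a)
P=cloud(s);ok=s["z_map"]>0
X=(P[...,0]*c+P[...,1]*si)*1000;Y=(-P[...,0]*si+P[...,1]*c)*1000;Z=P[...,2]*1000
f=ok&(abs(X-550.5)<2.5)&(Z>60)&(Z<100)&(Y>-195)&(Y<-150); print("left end Y",np.sort(Y[f])[-6:].round(1),"slopes",np.linalg.lstsq(np.c_[Y[f],Z[f],np.ones(f.sum())],X[f],rcond=None)[0][:2].round(3))
g=ok&(X>538)&(X<548)&(Y>-195)&(Y<-160)&(Z>100)&(Z<115); print("top Z long",np.median(Z[g]).round(1))
g=ok&(X>536)&(X<546)&(Y>-395)&(Y<-312)&(Z>100)&(Z<115); print("top Z short",np.median(Z[g]).round(1))
g=ok&(X>480)&(X<530)&(Y>-152)&(Y<-143)&(Z>100)&(Z<115); print("wall Z",np.median(Z[g]).round(1))
E
python3 st.py
```

```text
left end Y [-153.4 -153.1 -152.9 -152.8 -150.4 -150.3] slopes [-0.017  0.001]
top Z long 106.9
top Z short 107.0
wall Z 106.9
t 46.8 x'y'z 541.4 -224.2 20.1 rpy [ 179.88   -0.33 -170.11] F'  [-10.6   0.    7.3] open 0.0147
```

```bash
python3 -c "
from plant import order
print(order.close_job())"; python3 st.py
```

```text
the job is handed in; nothing more can be done
None
the job is handed in; nothing more can be done
```

The short back is standing free in the narrow bay. The long back is gripped in the wide bay and was pressed flat against the fence when I handed the job in at about 47 s. The hand-in gives no verdict, so these are my own checks.

**Last checks before handing in**
- **Push:** about 11 N along the fence direction, steady for about 2 s. The wrist also felt about 7 N upward from the baseboard. Friction there could take some of the push, so I estimate 7–11 N actually reaching the fence.
- **Long back:** its face lies within about 1 mm of the fence, upright to about 0.005 rad. Its top is level with the side walls.
- **Short back:** upright, close against the fence, top level with the walls.
- **Bystanders:** I saw no contact with the spare back or the other things. I did not re-measure their positions at the end.

**What went wrong on the way**
- **Fingertip position:** the real fingertips sit about 41 mm behind the reported TCP, as seen in the camera. My first grips on both backs therefore held only their top edge.
- **First long-back placement:** the board tilted about 0.045 rad under the push, so I let go of it. A push with shut fingers then leaned it over the fence and jammed.
- **Recovery:** I regripped it at its own tilt, set it upright against the fence, and gripped it deeper for the final push.

**What I could not confirm:** the long back's position along the fence. That reading was spoiled by the neighbouring wall; the bay itself leaves it only 3 mm of play at each end.

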